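Load the latched cold-store drawer

TASK

Put all the yellow vial boxes on the bench away in the blue drawer unit: squeeze the orange latch tab and move the slide on one notch from red to green, let it latch there, then pull the drawer well out and stand every yellow box upright on its floor. Leave the slide at green while the drawer is out; then push the drawer fully home without slamming it and, squeezing the tab again, move the slide on to blue and let it latch. Leave the other things on the bench where they are.

Things in the scene. Friction and masses are not known exactly. Their poses are not given: they have to be found in the camera images.
- unit: blue drawer unit fixed on the bench, 240 (x) x 320 (y) x 100 mm high; origin at the centre of its underside; drawer front faces its own -x: carcass front edge at x -105, drawer front panel face at x -120 mm. On top, along y, is the slide's aluminium track (50 wide, 170 long, 12 mm high, centred at x -60 mm); beside it (+x) a white strip with red, green, blue dots.
- slide (a joint): position (m) of the latch slide along the unit's +y: 0 red, 0.036 green, 0.072 blue; friction 1.5 N. Held in each of these notches (2.5 mm play either way) unless the tab is pressed over 5 mm; let go between notches it stays, and latches by itself on reaching a notch with the tab free. At red and blue it locks the drawer; only at green (within 5 mm) can the drawer leave or reach its home.
- slide_grip (a point): where fingers should close on the slide's grip; moves with it; axes as the unit's. The grip is a black block, 26 (x) x 30 (y) mm, 12 to 59 mm above the unit's top, white line on top; the orange tab stands out of its +x side. This point is 40 mm above the unit's top and 14.5 mm from the block's -x face. Grip from above across x: one finger on the tab, one on the block.
- tab (a joint): how far (m) the orange latch tab is pressed into the grip, towards the unit's -x: 0 = out (latched when the slide is in a notch), 0.007 = fully in. Spring: about 3 N to start, 8 N fully in.
- tab_face (a point): middle of the tab's outer face, which looks to the unit's +x; the face is 26 (y) x 34 mm (z); moves with the tab, 21.5 mm from point slide_grip in x when out, 14.5 mm when pressed fully in; axes as the unit's
- mark_red (a point): centre of the red dot, 16 mm across, on the white strip on the unit's top, abreast of the grip when the slide is at red
- mark_green (a point): centre of the green dot, abreast of the grip when the slide is at green
- mark_blue (a point): centre of the blue dot, abreast of the grip when the slide is at blue
- drawer (a joint): how far (m) the drawer is pulled out along the unit's -x: 0 = fully home, 0.145 = the stop; friction about 1.5 N
- drawer_handle (a point): middle of the drawer's handle, a round steel bar 11 mm thick and 120 mm long along y, its centre 42 mm off the drawer's front panel, 72 mm above the bench; moves with the drawer; axes as the unit's. It can be pinched from above across x.
- drawer_floor (a point): centre of the drawer's inner floor, 20 mm above the bench, moves with the drawer; axes as the unit's. Inside 195 (x) x 278 (y) mm; walls rise 54 mm above the floor, the front panel 75 mm. Fully out, the part from x -97 to +41 mm is open from above; the rest is under the unit's top, with 68 mm of headroom over this floor.
- box1: yellow vial box with lid, white dots on top, 50 x 50 x 60 mm high, about 0.18 kg; origin at the centre of its underside, z up. Two to four of the four boxes are there; an absent one reads None.
- box2: yellow vial box with lid, white dots on top, 50 x 50 x 60 mm high, about 0.18 kg; origin at the centre of its underside, z up. Two to four of the four boxes are there; an absent one reads None.
- box3: yellow vial box with lid, white dots on top, 50 x 50 x 60 mm high, about 0.18 kg; origin at the centre of its underside, z up. Two to four of the four boxes are there; an absent one reads None.
- box4: yellow vial box with lid, white dots on top, 50 x 50 x 60 mm high, about 0.18 kg; origin at the centre of its underside, z up. Two to four of the four boxes are there; an absent one reads None.
- jar: brown jar with white cap and label, 64 mm across, 100 mm high, bystander; origin at the centre of its underside
- tube_rack: white tube rack with blue and red caps, 100 x 180 x 63 mm high, bystander; origin at the centre of its underside
- logger: small white temperature logger lying on the bench before the unit, 45 x 70 x 22 mm high, bystander; origin at the centre of its underside
Mind the look-alikes: they are no part of the job. What is shaped like the box3 but black or pink is not meant. Leave any black look-alike of the box2 alone.

How it is judged:
By the outcome, as a careful person would: the job done as asked, in the order asked, and still so for the second after the job is handed in, with the robot touching nothing.
Of box1, box2, box3, box4 only 2 to 4 are there at a start; the rules pass over those that are not, and their reading is None.
At some moment in a run one of box1, box2, box3, box4 may be knocked a few centimetres aside while the robot is not near it.
It also fails if it takes over 210 s, if anything falls off the work surface, if the arm or the gripper's body presses on something with over 40 N, if the wrist force passes 120 N, or if a joint passes its speed limit or range.

ROBOT

A 6-joint arm with a two-finger parallel gripper is mounted at the origin on the work surface. World frame = base frame: x ahead of the robot, y to its left, z up, the work surface at z = 0. Lengths are in m, angles in rad, forces in N, time in s.
With the tool pointing down it reaches from about 0.3 to 0.875 m from the base axis. Payload 4.2 kg.
Tool frame: the origin (TCP) lies between the finger pads; the fingertips stand 17 mm ahead of it and the grasp point (between the pads) lies 2 mm behind it; z points along the fingers, y is the line along which they close (so a half turn about z gives the same grasp; the last joint's range is limited). The gripper opens to 85 mm and grips with 20 to 120 N. Pads are 22 mm wide; open, the fingers measure 114 mm over their backs; the gripper's body (76 mm by 85 mm) begins 54 mm behind the grasp point. The pads swing forward as they close: fully open they stand 13 mm farther back than shut.
Start: joints at [-1.2, 0.32, 1.565, -0, 1.257, -0.02], TCP at [0.219, -0.532, 0.248] pointing down, gripper open.
Joint ranges: [-3.11, 3.11], [-0.84, 2.01], [0.21, 2.61], [-1.34, 4.49], [0.05, 2.63], [-2.56, 2.56]. Speed limits (rad/s): [2.57, 2.57, 3.14, 3.14, 3.14, 3.14].

INTERFACE

Orientations are given as a 3x3 rotation matrix whose columns are the frame's x, y, z axes.
In Python, from cell import get_obs, capture, camera_model, sign_off gives the robot as it stands.
- The arm moves only by the tool move_arm, never from a script. Its argument "increments" is a list of rows, each an object with "gripper": the opening, from 0 (shut) to 1 (fully open); "xyz": the shift along the tool's x, y, z in mm, a list of three; "delta_rot": the turn, a rotation vector about the tool's x, y, z in rad, a list of three. A call has 1 to 12 rows; each row is the pose to reach, as a shift and turn from the pose commanded when the call began, along the tool's axes at that moment; what a row does not reach only later rows make up. A row lasts 1/10 s, in which the tool goes at most 50 mm and 8.59 degrees, less where a joint would pass 70% of its speed; a pose out of reach is approached as far as the arm can. A call with a gripper value outside its range is refused whole. The fingers move at their own pace and stop on an object; "squeeze" is the grip in N (left out, the last holds). Time passes only in rows, so rows that repeat a pose let the fingers close. It gives the time, the measured TCP pose, the force, the opening and the grip force at its end, in the units of the state.
- get_obs(): the state, without advancing time (a new reading comes with each control period).
- capture(name): name is "scene" or "top"; returns (picture, depth): 384x512x3 uint8, red, green, blue; 384x512 float32, m along the optical axis (not along the pixel's ray), 0 where there is no reading.
- camera_model(name): a dict with "camera_matrix" (3x3 intrinsics, pixels), "k1" (the pictures are not rectified: a ray, as slopes to the right and down, at radius r is drawn at 1 + k1 r^2 times it, then the intrinsics apply), "R" (3x3) and "t" (3): a world point X has camera coordinates R X + t. Camera axes: x right, y down, z forward; pixel columns grow to the right and rows downward; lengths in m; the calibration is good to about 2 mm. A picture is of the moment at which its call begins. camera_model takes no time and is no camera call.
- sign_off(): hands the job in; it is judged then, once.
The state is a dict: "t": time; "joints": joint angles; "joint_velocities": joint speeds; "tau": joint torques, N m; "eef_pos": TCP position; "ee_rot": TCP orientation; "wrist_force": force on the tool from outside, world axes, zero at the start; "moment": the same for the moment, N m; "width": finger opening in m; "grip_force": force on a finger pad.
Only numpy, scipy, OpenCV 4.12 (cv2) and the standard library are available. Lean on these libraries where they do the work, as an engineer would, in place of code of your own. Each camera call takes 0.05 s, during which the arm holds its last target. There are 200 camera calls.

## Working session

There is one attempt and no reset: what is moved stays moved. The work goes in short steps, Python scripts to look and compute and a tool call to move; the robot and the scene stay as the last step left them, time stands still between calls to the robot, and variables do not carry over. Pictures are saved under pics/ and viewed, at most 14 in all, crops included, and the job is handed in when it is done.

Besides the shell and the picture viewer there is one more tool, called after "Emit:" as name([rows], argument=value, ...), one row to a line, values as JSON. move_arm: Moves the arm, as the interface text tells. Its arguments: {"type":"object","properties":{"increments":{"type":"array"},"squeeze":{"type":"number"}},"required":["increments"]}

```bash
mkdir -p pics; cat > h.py <<'E'
import numpy as np, cv2
from cell import get_obs, capture, camera_model, sign_off
def pix2world(n,uv,z=None,depth=None):
    m=camera_model(n);K=np.array(m["camera_matrix"]);R=np.array(m["R"]);t=np.array(m["t"])
    p=cv2.undistortPoints(np.array(uv,float).reshape(-1,1,2),K,np.array([m["k1"],0,0,0,0.]))[:,0]
    d=np.c_[p,np.ones(len(p))]
    if depth is not None: return (d*np.array(depth).reshape(-1,1)-t)@R
    w=d@R; c=-R.T@t
    return c+w*((z-c[2])/w[:,2])[:,None]
def cloud(n,D):
    v,u=np.mgrid[:384,:512]
    return pix2world(n,np.c_[u.ravel(),v.ravel()],depth=D.ravel()).reshape(384,512,3)
def snap(tag):
    o={}
    for n in("scene","top"):
        I,D=capture(n);np.savez(f"{tag}_{n}.npz",I=I,D=D);cv2.imwrite(f"pics/{tag}_{n}.png",I[:,:,::-1]);o[n]=(I,D)
    return o
E
python3 - <<'E'
from h import *
snap("a")
for n in("scene","top"):
    m=camera_model(n);print(m)
s=get_obs();print(s["t"],s["eef_pos"],s["ee_rot"],s["width"])
E
```

```text
{'camera_matrix': array([[392.26643138,   0.        , 255.38314245],
       [  0.        , 392.26643138, 195.9356747 ],
       [  0.        ,   0.        ,   1.        ]]), 'k1': -0.05889204924465025, 'R': array([[-0.63886026,  0.76921217,  0.01304644],
       [ 0.58766278,  0.49888056, -0.63700129],
       [-0.49649776, -0.3992879 , -0.77075232]]), 't': array([ 0.35946191, -0.26925191,  1.75663415])}
{'camera_matrix': array([[392.4009734 ,   0.        , 260.58097516],
       [  0.        , 392.4009734 , 187.13720033],
       [  0.        ,   0.        ,   1.        ]]), 'k1': -0.0024403994674671945, 'R': array([[ 0.02074654, -0.99976839,  0.00572237],
       [-0.99374544, -0.02124904, -0.10962881],
       [ 0.10972502, -0.00341216, -0.99395612]]), 't': array([-0.02066307,  0.54630453,  1.29103226])}
0.1 [ 0.2188768  -0.53127236  0.24757389] [[ 9.24601699e-01  3.80934869e-01 -5.69551799e-04]
 [ 3.80935293e-01 -9.24600512e-01  1.48164922e-03]
 [ 3.78039658e-05 -1.58689777e-03 -9.99998740e-01]] 0.08567343918193907
```

View pics/a_scene.png

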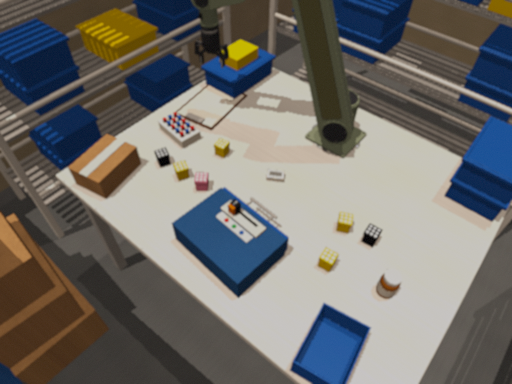

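View pics/a_top.png

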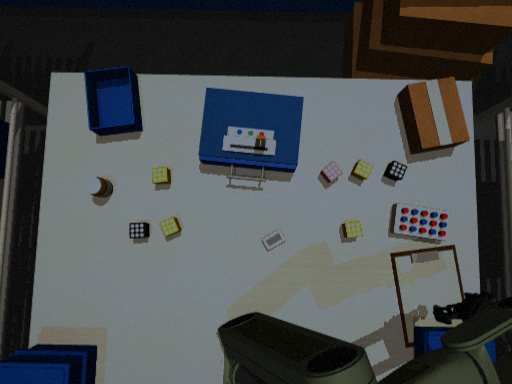

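The pictures show four yellow boxes in the top view, at (161,176), (170,227), (353,229) and (362,169). The look-alikes are black ones at (139,230) and (397,171), a pink one at (331,172), and a yellow bin off the bench at scene (240,55). The unit is at about (252,128) with its grip near the red dot, and the logger is at (273,239).

```bash
cat >> h.py <<'E'
def boxes(I,n="top"):
    h=cv2.cvtColor(I,cv2.COLOR_RGB2HSV)
    m=cv2.inRange(h,(22,90,60),(38,255,255)); m=cv2.morphologyEx(m,cv2.MORPH_CLOSE,np.ones((5,5)))
    out=[]
    for c in cv2.findContours(m,cv2.RETR_EXTERNAL,cv2.CHAIN_APPROX_NONE)[0]:
        if not 120<cv2.contourArea(c)<900: continue
        w=pix2world(n,c.reshape(-1,2),z=0.06)
        r=cv2.minAreaRect((w[:,:2]*1000).astype(np.float32))
        out.append((np.round(cv2.minAreaRect(c)[0]),np.round(r[0],1),np.round(r[1],1),round(r[2],1)))
    return out
E
python3 - <<'E'
from h import *
d=np.load("a_top.npz");I,D=d["I"],d["D"]
C=cloud("top",D)
for b in boxes(I): 
    u,v=b[0].astype(int); print(b,C[v,u].round(3))
# unit: top surface points, z 0.09..0.108 in blue region
m=((C[:,:,2]>.085)&(C[:,:,2]<.107)).astype(np.uint8); m[:, :190]=0;m[:,315:]=0;m[190:]=0
m=cv2.morphologyEx(m,cv2.MORPH_OPEN,np.ones((3,3)))
c=max(cv2.findContours(m,0,1)[0],key=cv2.contourArea)
P=C[m>0]; r=cv2.minAreaRect((P[:,:2]*1000).astype(np.float32));print("unit",r,np.median(P[:,2]))
h=cv2.cvtColor(I,cv2.COLOR_RGB2HSV)
for nm,lo,hi in(("red",(0,120,120),(8,255,255)),("green",(45,80,60),(80,255,255)),("blue",(100,120,120),(125,255,255)),("or",(9,150,120),(20,255,255))):
    k=cv2.inRange(h,lo,hi);k[:125]=0;k[160:]=0;k[:,225:275][:]=k[:,225:275];k[:,:225]=0;k[:,275:]=0
    ys,xs=np.nonzero(k)
    if len(xs): print(nm,len(xs),xs.mean(),ys.mean(),pix2world("top",[[xs.mean(),ys.mean()]],z=.101 if nm!="or" else .157).round(4))
big=cv2.resize(I[70:250,110:420],(0,0),fx=2.5,fy=2.5,interpolation=2)
cv2.imwrite("pics/crop1.png",big[:,:,::-1])
E
```

```text
(array([353., 229.]), array([ 411.8, -313. ]), array([50.7, 50.1]), 11.3) [ 0.413 -0.313  0.061]
(array([170., 226.]), array([410.4, 282.9]), array([50.6, 58.6]), 24.5) [0.41  0.282 0.064]
(array([161., 176.]), array([575.2, 319.9]), array([56.5, 59.3]), 2.9) [0.573 0.32  0.061]
(array([363., 169.]), array([ 612.1, -346.7]), array([48.6, 50.2]), 63.7) [ 0.611 -0.347  0.062]
unit ((732.3468017578125, 27.141159057617188), (320.4725646972656, 242.46578979492188), 85.52290344238281) 0.1005902268608741
red 14 261.5 133.71428571428572 [[ 0.7126 -0.0083  0.101 ]]
green 18 250.22222222222223 132.5 [[0.7158 0.0283 0.101 ]]
or 14 260.5 136.57142857142858 [[ 0.6895 -0.0052  0.157 ]]
```

View pics/crop1.png

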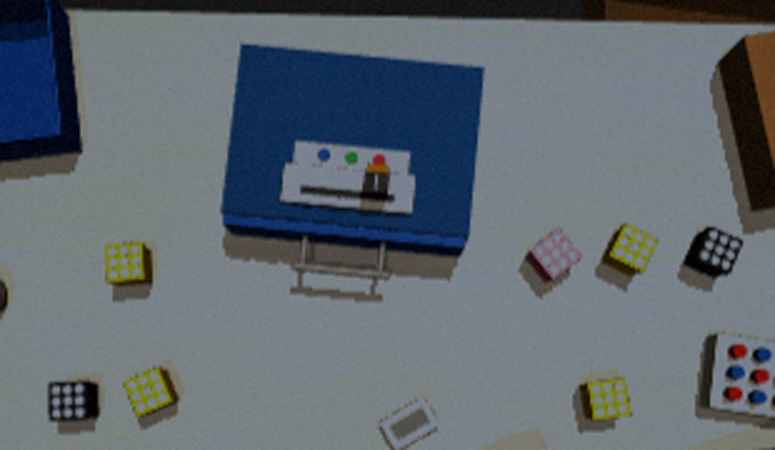

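The crop confirms the choice: four yellow dotted boxes, with the pink one at crop (555,254) and the black ones at (73,400) and (714,251) excluded. The grip stands by the red dot at crop (376,175). The unit origin is at (0.732, 0.027) with yaw -4.5°. The dots check out: red lies at unit y -36 mm and green at 0.

```bash
cat >> h.py <<'E'
from scipy.spatial.transform import Rotation as Ro
U0=np.array([.7323,.0271,0]);yaw=np.deg2rad(-4.5)
UR=Ro.from_euler("z",yaw).as_matrix()
def unit(x,y,z): return U0+UR@np.array([x,y,z])
def go(p,head):
    """tool-frame shift mm and rotvec to reach TCP p, tool down with tool x at heading deg"""
    s=get_obs();R=s["ee_rot"];a=np.deg2rad(head)
    T=np.array([[np.cos(a),np.sin(a),0],[np.sin(a),-np.cos(a),0],[0,0,-1]])
    print("xyz",(R.T@(p-s["eef_pos"])*1000).round(1),"rot",Ro.from_matrix(R.T@T).as_rotvec().round(3),"t",round(s["t"],2),"tcp",s["eef_pos"].round(4),"F",np.round(s["wrist_force"],1),"w",round(s["width"],4))
E
python3 -c "
from h import *
print(unit(-.0585,-.036,.2));go(unit(-.0585,-.036,.23),85.5)"
```

```text
[ 0.67115581 -0.00419917  0.2       ]
xyz [ 619.  -315.    18.1] rot [-1.000e-03 -1.000e-03 -1.101e+00] t 0.1 tcp [ 0.2189 -0.5313  0.2476] F [-0.7  0.6  0.5] w 0.0857
```

Emit:
move_arm([
  {"gripper": 1, "xyz": [310, -157, 9], "delta_rot": [0, 0, -0.5]},
  {"gripper": 1, "xyz": [310, -157, 9], "delta_rot": [0, 0, -0.5]},
  {"gripper": 1, "xyz": [310, -157, 9], "delta_rot": [0, 0, -0.5]},
  {"gripper": 1, "xyz": [310, -157, 9], "delta_rot": [0, 0, -0.5]},
  {"gripper": 1, "xyz": [619, -315, 18], "delta_rot": [0, 0, -1.1]},
  {"gripper": 1, "xyz": [619, -315, 18], "delta_rot": [0, 0, -1.1]},
  {"gripper": 1, "xyz": [619, -315, 18], "delta_rot": [0, 0, -1.1]},
  {"gripper": 1, "xyz": [619, -315, 18], "delta_rot": [0, 0, -1.1]},
  {"gripper": 1, "xyz": [619, -315, 18], "delta_rot": [0, 0, -1.1]},
  {"gripper": 1, "xyz": [619, -315, 18], "delta_rot": [0, 0, -1.1]},
  {"gripper": 1, "xyz": [619, -315, 18], "delta_rot": [0, 0, -1.1]},
  {"gripper": 1, "xyz": [619, -315, 18], "delta_rot": [0, 0, -1.1]},
])

```text
t: 1.3
eef_pos: [0.6106, -0.0747, 0.2323]
ee_rot: [[0.08, 0.997, -0.001], [0.997, -0.08, -0.0], [-0.0, -0.001, -1.0]]
wrist_force: [-0.5, -0.5, 0.4]
width: 0.0853
grip_force: 0.0
```

```bash
python3 -c "
from h import *
go(unit(-.0585,-.036,.138),85.5)"
```

```text
xyz [75.1 54.8 94.2] rot [-0.001  0.    -0.001] t 1.3 tcp [ 0.6106 -0.0747  0.2323] F [-0.5 -0.5  0.4] w 0.0853
```

Emit:
move_arm([
  {"gripper": 1, "xyz": [75, 55, 20], "delta_rot": [0, 0, 0]},
  {"gripper": 1, "xyz": [75, 55, 20], "delta_rot": [0, 0, 0]},
  {"gripper": 1, "xyz": [75, 55, 20], "delta_rot": [0, 0, 0]},
  {"gripper": 1, "xyz": [75, 55, 20], "delta_rot": [0, 0, 0]},
])

```text
t: 1.7
eef_pos: [0.6703, -0.0054, 0.2113]
ee_rot: [[0.078, 0.997, -0.003], [0.997, -0.078, -0.001], [-0.001, -0.003, -1.0]]
wrist_force: [-0.2, -1.0, -0.9]
width: 0.0854
grip_force: 0.0
```

```bash
python3 -c "
from h import *
o=snap('b')
go(unit(-.0585,-.036,.138),85.5)
I=o['scene'][0]; cv2.imwrite('pics/b_crop.png',cv2.resize(I[160:300,160:310],(0,0),fx=4,fy=4,interpolation=2)[:,:,::-1])"
```

```text
xyz [ 2.9  1.1 74.7] rot [-0.001  0.001 -0.002] t 1.8 tcp [ 0.6699 -0.007   0.2127] F [-0.4 -1.   0.2] w 0.0853
```

View pics/b_crop.png

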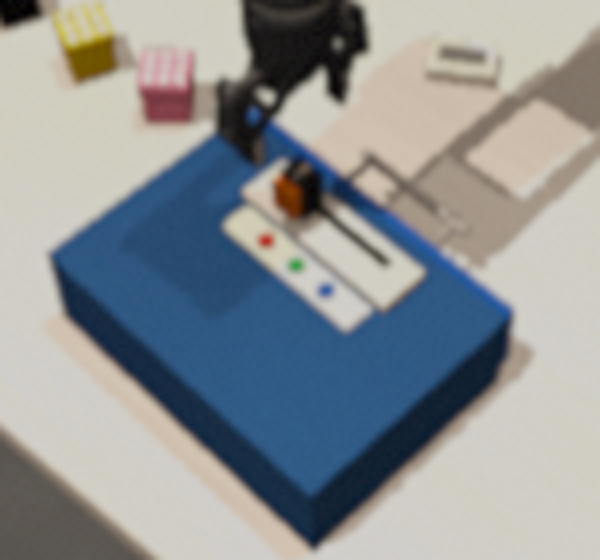

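The crop shows the fingers above the grip at (295,190), with the red dot beside it at (265,240). Next I go down and squeeze.

Emit:
move_arm([
  {"gripper": 1, "xyz": [2, 1, 25], "delta_rot": [0, 0, 0]},
  {"gripper": 1, "xyz": [2, 1, 50], "delta_rot": [0, 0, 0]},
  {"gripper": 1, "xyz": [2, 1, 65], "delta_rot": [0, 0, 0]},
  {"gripper": 1, "xyz": [2, 1, 74], "delta_rot": [0, 0, 0]},
  {"gripper": 1, "xyz": [2, 1, 74], "delta_rot": [0, 0, 0]},
  {"gripper": 0.3, "xyz": [2, 1, 74], "delta_rot": [0, 0, 0]},
  {"gripper": 0.3, "xyz": [2, 1, 74], "delta_rot": [0, 0, 0]},
  {"gripper": 0.3, "xyz": [2, 1, 74], "delta_rot": [0, 0, 0]},
  {"gripper": 0, "xyz": [2, 1, 74], "delta_rot": [0, 0, 0]},
  {"gripper": 0, "xyz": [2, 1, 74], "delta_rot": [0, 0, 0]},
  {"gripper": 0, "xyz": [2, 1, 74], "delta_rot": [0, 0, 0]},
  {"gripper": 0, "xyz": [2, 1, 74], "delta_rot": [0, 0, 0]},
], squeeze=25)

```text
t: 3.0
eef_pos: [0.6727, -0.0044, 0.1408]
ee_rot: [[0.08, 0.997, 0.004], [0.997, -0.08, -0.0], [-0.0, 0.004, -1.0]]
wrist_force: [-0.9, -0.9, 5.8]
width: 0.0281
grip_force: 26.5
```

Emit:
move_arm([
  {"gripper": 0, "xyz": [6, 0, 0], "delta_rot": [0, 0, 0]},
  {"gripper": 0, "xyz": [12, 0, 0], "delta_rot": [0, 0, 0]},
  {"gripper": 0, "xyz": [18, 0, 0], "delta_rot": [0, 0, 0]},
  {"gripper": 0, "xyz": [24, 0, 0], "delta_rot": [0, 0, 0]},
  {"gripper": 0, "xyz": [30, 0, 0], "delta_rot": [0, 0, 0]},
  {"gripper": 0, "xyz": [36, 0, 0], "delta_rot": [0, 0, 0]},
  {"gripper": 0, "xyz": [36, 0, 0], "delta_rot": [0, 0, 0]},
  {"gripper": 0, "xyz": [36, 0, 0], "delta_rot": [0, 0, 0]},
])

```text
t: 3.8
eef_pos: [0.6756, 0.0323, 0.1408]
ee_rot: [[0.08, 0.997, 0.004], [0.997, -0.08, 0.001], [0.001, 0.004, -1.0]]
wrist_force: [-1.1, 1.4, 6.4]
width: 0.0278
grip_force: 26.5
```

```bash
python3 -c "
from h import *
go(unit(-.0585,0,.138),85.5)"
```

```text
xyz [-0.8 -1.6  2.8] rot [ 0.004 -0.001 -0.001] t 3.8 tcp [0.6756 0.0323 0.1408] F [-1.1  1.4  6.4] w 0.0278
```

Emit:
move_arm([
  {"gripper": 1, "xyz": [36, 0, 0], "delta_rot": [0, 0, 0]},
  {"gripper": 1, "xyz": [36, 0, 0], "delta_rot": [0, 0, 0]},
  {"gripper": 1, "xyz": [36, 0, 0], "delta_rot": [0, 0, 0]},
  {"gripper": 1, "xyz": [36, 0, 0], "delta_rot": [0, 0, 0]},
  {"gripper": 1, "xyz": [36, 0, 0], "delta_rot": [0, 0, 0]},
  {"gripper": 1, "xyz": [36, 0, -30], "delta_rot": [0, 0, 0]},
  {"gripper": 1, "xyz": [36, 0, -70], "delta_rot": [0, 0, 0]},
  {"gripper": 1, "xyz": [36, 0, -70], "delta_rot": [0, 0, 0]},
  {"gripper": 1, "xyz": [36, 0, -70], "delta_rot": [0, 0, 0]},
])

```text
t: 4.7
eef_pos: [0.6778, 0.0669, 0.21]
ee_rot: [[0.081, 0.997, 0.002], [0.997, -0.081, -0.0], [0.0, 0.002, -1.0]]
wrist_force: [0.1, -0.3, 0.6]
width: 0.0853
grip_force: 0.0
```

```bash
cat >> h.py <<'E'
def measure_grip(I):
    m=camera_model("scene");K=np.array(m["camera_matrix"])
    h=cv2.cvtColor(I,cv2.COLOR_RGB2HSV)
    k=cv2.inRange(h,(8,150,90),(20,255,255));mk=np.zeros_like(k);mk[180:260,190:290]=255;k&=mk
    ys,xs=np.nonzero(k)
    w=pix2world("scene",[[xs.mean(),ys.mean()]],z=.14)[0]
    return len(xs),(UR.T@(w-U0)).round(4)
E
python3 -c "
from h import *
print(measure_grip(np.load('b_scene.npz')['I']))
o=snap('c');print(measure_grip(o['scene'][0]))
I,D=o['scene'];C=cloud('scene',D)
# steel handle: points in front of unit with 0.055<z<0.09
L=(C-U0)@UR
m=(L[:,:,0]<-.135)&(L[:,:,0]>-.19)&(abs(L[:,:,1])<.09)&(L[:,:,2]>.06)&(L[:,:,2]<.1)
print(m.sum(),L[m].mean(0).round(4),L[m].min(0).round(3),L[m].max(0).round(3))
print(unit(-.162,0,.2));go(unit(-.162,0,.20),85.5)
"
```

```text
(45, array([-0.0448, -0.0353,  0.14  ]))
(28, array([-0.0461,  0.0118,  0.14  ]))
122 [-0.1577  0.0026  0.0769] [-0.169 -0.062  0.07 ] [-0.135  0.065  0.085]
[0.57079939 0.03981037 0.2       ]
xyz [ -35.6 -103.4    7.8] rot [-0.002  0.001 -0.002] t 4.8 tcp [0.6767 0.067  0.2075] F [-0.1  0.1 -0.2] w 0.0856
```

The last call repeated the 36 mm shift by mistake, so the slide may have been dragged past green. I move aside and check.

Emit:
move_arm([
  {"gripper": 1, "xyz": [-36, -140, -20], "delta_rot": [0, 0, 0]},
  {"gripper": 1, "xyz": [-36, -140, -20], "delta_rot": [0, 0, 0]},
  {"gripper": 1, "xyz": [-36, -140, -20], "delta_rot": [0, 0, 0]},
  {"gripper": 1, "xyz": [-36, -140, -20], "delta_rot": [0, 0, 0]},
  {"gripper": 1, "xyz": [-36, -140, -20], "delta_rot": [0, 0, 0]},
])

```text
t: 5.3
eef_pos: [0.5341, 0.0425, 0.2283]
ee_rot: [[0.08, 0.997, -0.001], [0.997, -0.08, -0.0], [-0.0, -0.001, -1.0]]
wrist_force: [-0.1, 0.4, -0.4]
width: 0.0854
grip_force: 0.0
```

```bash
python3 -c "
from h import *
o=snap('d');print(measure_grip(o['scene'][0]))
I=o['scene'][0]; cv2.imwrite('pics/d_crop.png',cv2.resize(I[180:260,190:290],(0,0),fx=6,fy=6,interpolation=2)[:,:,::-1])
go(unit(-.0585,.0,.138),85.5)"
```

```text
(43, array([-0.0484,  0.0058,  0.14  ]))
xyz [-1.000e-01  1.386e+02  9.020e+01] rot [-0.     0.    -0.002] t 5.4 tcp [0.5358 0.0428 0.2282] F [ 0.4  0.3 -0.8] w 0.0852
```

View pics/d_crop.png

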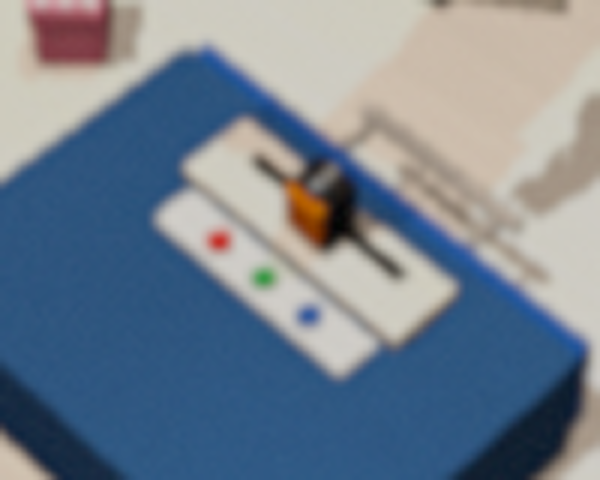

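Orange reads +41 mm from its red position, so it may be just past the green notch (±2.5 mm). I'll nudge it back with closed fingers and the tab free until the latch catches, reading the force.

```bash
python3 -c "
from h import *
go(unit(-.064,.057,.2),85.5)"
```

```text
xyz [ 56.9 133.   28.2] rot [-0.     0.    -0.002] t 5.4 tcp [0.5358 0.0428 0.2282] F [ 0.4  0.3 -0.8] w 0.0852
```

Emit:
move_arm([
  {"gripper": 0, "xyz": [57, 70, 20], "delta_rot": [0, 0, 0]},
  {"gripper": 0, "xyz": [57, 70, 20], "delta_rot": [0, 0, 0]},
  {"gripper": 0, "xyz": [57, 133, 28], "delta_rot": [0, 0, 0]},
  {"gripper": 0, "xyz": [57, 133, 28], "delta_rot": [0, 0, 0]},
  {"gripper": 0, "xyz": [57, 133, 28], "delta_rot": [0, 0, 0]},
  {"gripper": 0, "xyz": [57, 133, 28], "delta_rot": [0, 0, 0]},
  {"gripper": 0, "xyz": [57, 133, 60], "delta_rot": [0, 0, 0]},
  {"gripper": 0, "xyz": [57, 133, 84], "delta_rot": [0, 0, 0]},
  {"gripper": 0, "xyz": [57, 133, 84], "delta_rot": [0, 0, 0]},
  {"gripper": 0, "xyz": [57, 133, 84], "delta_rot": [0, 0, 0]},
])

```text
t: 6.4
eef_pos: [0.6718, 0.089, 0.1455]
ee_rot: [[0.08, 0.997, 0.0], [0.997, -0.08, -0.0], [-0.0, 0.0, -1.0]]
wrist_force: [0.1, -0.0, -0.6]
width: -0.0
grip_force: 0.0
```

Emit:
move_arm([
  {"gripper": 0, "xyz": [-5, 0, 0], "delta_rot": [0, 0, 0]},
  {"gripper": 0, "xyz": [-10, 0, 0], "delta_rot": [0, 0, 0]},
  {"gripper": 0, "xyz": [-15, 0, 0], "delta_rot": [0, 0, 0]},
  {"gripper": 0, "xyz": [-20, 0, 0], "delta_rot": [0, 0, 0]},
  {"gripper": 0, "xyz": [-23, 0, 0], "delta_rot": [0, 0, 0]},
  {"gripper": 0, "xyz": [-23, 0, 0], "delta_rot": [0, 0, 0]},
])

```text
t: 7.0
eef_pos: [0.6703, 0.0654, 0.1449]
ee_rot: [[0.081, 0.997, 0.0], [0.997, -0.081, -0.0], [-0.0, 0.0, -1.0]]
wrist_force: [-0.6, 0.2, -0.3]
width: 0.0001
grip_force: 0.0
```

Emit:
move_arm([
  {"gripper": 0, "xyz": [-2, 0, 0], "delta_rot": [0, 0, 0]},
  {"gripper": 0, "xyz": [-4, 0, 0], "delta_rot": [0, 0, 0]},
  {"gripper": 0, "xyz": [-4, 0, 0], "delta_rot": [0, 0, 0]},
])

```text
t: 7.3
eef_pos: [0.67, 0.0621, 0.1447]
ee_rot: [[0.08, 0.997, -0.0], [0.997, -0.08, 0.0], [0.0, -0.0, -1.0]]
wrist_force: [0.2, 0.5, 0.4]
width: -0.0001
grip_force: 0.3
```

Emit:
move_arm([
  {"gripper": 0, "xyz": [-1, 0, 0], "delta_rot": [0, 0, 0]},
  {"gripper": 0, "xyz": [-3, 0, 0], "delta_rot": [0, 0, 0]},
  {"gripper": 0, "xyz": [-3, 0, 0], "delta_rot": [0, 0, 0]},
])

```text
t: 7.6
eef_pos: [0.6697, 0.0589, 0.1447]
ee_rot: [[0.08, 0.997, 0.0], [0.997, -0.08, -0.0], [-0.0, 0.0, -1.0]]
wrist_force: [0.1, 1.7, -1.2]
width: 0.0
grip_force: 0.5
```

Emit:
move_arm([
  {"gripper": 0, "xyz": [-1, 0, 0], "delta_rot": [0, 0, 0]},
  {"gripper": 0, "xyz": [-2, 0, 0], "delta_rot": [0, 0, 0]},
  {"gripper": 0, "xyz": [-2, 0, 0], "delta_rot": [0, 0, 0]},
])

```text
t: 7.9
eef_pos: [0.6697, 0.0582, 0.1447]
ee_rot: [[0.08, 0.997, 0.0], [0.997, -0.08, 0.002], [0.002, 0.0, -1.0]]
wrist_force: [-0.1, 5.1, -0.7]
width: 0.0007
grip_force: 2.6
```

Emit:
move_arm([
  {"gripper": 0, "xyz": [-2, 0, 0], "delta_rot": [0, 0, 0]},
  {"gripper": 0, "xyz": [-2, 0, 0], "delta_rot": [0, 0, 0]},
])

```text
t: 8.1
eef_pos: [0.6697, 0.058, 0.1448]
ee_rot: [[0.08, 0.997, 0.001], [0.997, -0.08, 0.005], [0.005, 0.0, -1.0]]
wrist_force: [0.2, 10.2, -1.0]
width: -0.0002
grip_force: 5.0
```

Firm stop at 10 N: the slide is latched at green. I back off, rise and get ready for the handle.

Emit:
move_arm([
  {"gripper": 0, "xyz": [15, 0, 0], "delta_rot": [0, 0, 0]},
  {"gripper": 0, "xyz": [15, 0, -30], "delta_rot": [0, 0, 0]},
  {"gripper": 0.47, "xyz": [15, 0, -60], "delta_rot": [0, 0, 0]},
  {"gripper": 0.47, "xyz": [15, -50, -60], "delta_rot": [0, 0, 0]},
  {"gripper": 0.47, "xyz": [-25, -97, -50], "delta_rot": [0, 0, 0]},
  {"gripper": 0.47, "xyz": [-25, -97, -50], "delta_rot": [0, 0, 0]},
  {"gripper": 0.47, "xyz": [-25, -97, -50], "delta_rot": [0, 0, 0]},
  {"gripper": 0.47, "xyz": [-25, -97, -50], "delta_rot": [0, 0, 0]},
])

```text
t: 8.9
eef_pos: [0.5722, 0.038, 0.1954]
ee_rot: [[0.08, 0.997, 0.003], [0.997, -0.08, -0.0], [0.0, 0.003, -1.0]]
wrist_force: [0.7, 0.4, 0.4]
width: 0.04
grip_force: 0.0
```

```bash
python3 -c "
from h import *
o=snap('e');print(measure_grip(o['scene'][0]))
go(unit(-.162,0,.07),85.5)"
```

```text
(47, array([-0.0456, -0.0031,  0.14  ]))
xyz [  1.3  -2.  125.1] rot [ 0.002 -0.    -0.001] t 9.0 tcp [0.5725 0.0384 0.1951] F [ 0.5 -0.4  0.6] w 0.04
```

Emit:
move_arm([
  {"gripper": 0.47, "xyz": [1, -2, 40], "delta_rot": [0, 0, 0]},
  {"gripper": 0.47, "xyz": [1, -2, 70], "delta_rot": [0, 0, 0]},
  {"gripper": 0.47, "xyz": [1, -2, 95], "delta_rot": [0, 0, 0]},
  {"gripper": 0.47, "xyz": [1, -2, 115], "delta_rot": [0, 0, 0]},
  {"gripper": 0.47, "xyz": [1, -2, 125], "delta_rot": [0, 0, 0]},
  {"gripper": 0.47, "xyz": [1, -2, 125], "delta_rot": [0, 0, 0]},
  {"gripper": 0, "xyz": [1, -2, 125], "delta_rot": [0, 0, 0]},
  {"gripper": 0, "xyz": [1, -2, 125], "delta_rot": [0, 0, 0]},
  {"gripper": 0, "xyz": [1, -2, 125], "delta_rot": [0, 0, 0]},
  {"gripper": 0, "xyz": [1, -2, 125], "delta_rot": [0, 0, 0]},
], squeeze=30)

```text
t: 10.0
eef_pos: [0.5701, 0.0392, 0.0711]
ee_rot: [[0.08, 0.997, 0.004], [0.997, -0.08, 0.0], [0.001, 0.004, -1.0]]
wrist_force: [1.6, -0.1, 2.4]
width: 0.0096
grip_force: 29.4
```

Emit:
move_arm([
  {"gripper": 0, "xyz": [0, -8, 0], "delta_rot": [0, 0, 0]},
  {"gripper": 0, "xyz": [0, -20, 0], "delta_rot": [0, 0, 0]},
  {"gripper": 0, "xyz": [0, -35, 0], "delta_rot": [0, 0, 0]},
  {"gripper": 0, "xyz": [0, -50, 0], "delta_rot": [0, 0, 0]},
  {"gripper": 0, "xyz": [0, -65, 0], "delta_rot": [0, 0, 0]},
  {"gripper": 0, "xyz": [0, -80, 0], "delta_rot": [0, 0, 0]},
  {"gripper": 0, "xyz": [0, -95, 0], "delta_rot": [0, 0, 0]},
  {"gripper": 0, "xyz": [0, -110, 0], "delta_rot": [0, 0, 0]},
  {"gripper": 0, "xyz": [0, -122, 0], "delta_rot": [0, 0, 0]},
  {"gripper": 0, "xyz": [0, -132, 0], "delta_rot": [0, 0, 0]},
  {"gripper": 0, "xyz": [0, -138, 0], "delta_rot": [0, 0, 0]},
  {"gripper": 0, "xyz": [0, -142, 0], "delta_rot": [0, 0, 0]},
])

```text
t: 11.2
eef_pos: [0.4279, 0.0505, 0.0711]
ee_rot: [[0.079, 0.997, 0.005], [0.997, -0.079, 0.0], [0.001, 0.005, -1.0]]
wrist_force: [8.7, -1.1, 0.1]
width: 0.0099
grip_force: 29.7
```

Emit:
move_arm([
  {"gripper": 0, "xyz": [0, 0, 0], "delta_rot": [0, 0, 0]},
  {"gripper": 0.47, "xyz": [0, 0, 0], "delta_rot": [0, 0, 0]},
  {"gripper": 0.47, "xyz": [0, 0, 0], "delta_rot": [0, 0, 0]},
  {"gripper": 0.47, "xyz": [0, 0, 0], "delta_rot": [0, 0, 0]},
  {"gripper": 0.47, "xyz": [0, 0, -40], "delta_rot": [0, 0, 0]},
  {"gripper": 0.47, "xyz": [0, 0, -90], "delta_rot": [0, 0, 0]},
  {"gripper": 1, "xyz": [0, 0, -140], "delta_rot": [0, 0, 0]},
  {"gripper": 1, "xyz": [0, 0, -180], "delta_rot": [0, 0, 0]},
  {"gripper": 1, "xyz": [0, 0, -180], "delta_rot": [0, 0, 0]},
])

```text
t: 12.1
eef_pos: [0.4297, 0.0507, 0.2547]
ee_rot: [[0.08, 0.997, 0.011], [0.997, -0.08, 0.001], [0.002, 0.011, -1.0]]
wrist_force: [0.6, -0.3, -0.8]
width: 0.0814
grip_force: 0.0
```

```bash
cat >> h.py <<'E'
def grasp_xy(b):
    "headings (deg) for the box, mod 90"
    return b[3]%90
E
python3 -c "
from h import *
o=snap('f')
for b in boxes(o['top'][0]): print(b)
s=get_obs();print(s['t'],s['eef_pos'].round(4),s['width'],s['joints'].round(3))
C=cloud('top',o['top'][1]);L=(C-U0)@UR
m=(L[:,:,2]>.085)&(L[:,:,2]<.102)&(L[:,:,0]<-.2)&(L[:,:,0]>-.3)&(abs(L[:,:,1])<.16);print(m.sum(),L[m].mean(0))"
```

```text
(array([470., 374.]), array([ -32.5, -681.1]), array([ 54.1, 129.8]), 1.0)
(array([351., 230.]), array([ 410.9, -307.9]), array([50.4, 60.5]), 10.6)
(array([170., 226.]), array([410.4, 282.9]), array([50.6, 58.6]), 24.5)
(array([161., 176.]), array([575.2, 319.9]), array([56.6, 59.3]), 2.9)
(array([362., 170.]), array([ 606.9, -343.3]), array([50. , 62.3]), 63.7)
12.2 [0.4269 0.0504 0.2498] 0.08562594955772661 [ 0.091  0.088  1.865 -0.     1.189  0.171]
181 [-0.25820758 -0.05118476  0.09553253]
```

View pics/f_top.png

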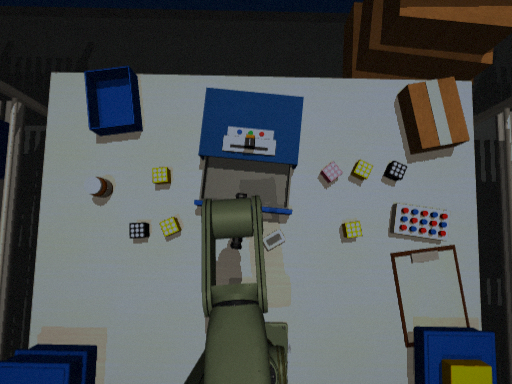

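The picture shows the drawer out, with its front panel at row 208 and the slide by the green dot at (249,135). All four boxes are where they were. I refine their tops with the depth image.

```bash
cat >> h.py <<'E'
def tops(D,n="top",cen=((.411,-.31),(.41,.283),(.574,.32),(.609,-.345))):
    C=cloud(n,D);o=[]
    for c in cen:
        m=(np.hypot(C[:,:,0]-c[0],C[:,:,1]-c[1])<.045)&(C[:,:,2]>.045)&(C[:,:,2]<.075)
        P=C[m]; 
        if len(P)<50: o.append(None);continue
        r=cv2.minAreaRect((P[:,:2]*1000).astype(np.float32))
        o.append((np.round(r[0],1),np.round(r[1],1),round(r[2],1),len(P),P[:,2].mean().round(4),(P[:,:2].mean(0)*1000).round(1)))
    return o
E
python3 -c "
from h import *
for n,tag in (('top','f'),('top','a'),('scene','f')):
    print(n,tag)
    for r in tops(np.load(f'{tag}_{n}.npz')['D'],n): print(r)
go(np.array([.411,-.313,.25]),11.3+45)"
```

```text
top f
(array([ 410.9, -312.2]), array([49.9, 50.5]), 9.6, 247, np.float64(0.061), array([ 410.9, -311.3]))
(array([408. , 286.9]), array([50.2, 51.1]), 25.4, 252, np.float64(0.0605), array([408.2, 285.6]))
(array([577.6, 325.4]), array([51. , 50.6]), 6.0, 245, np.float64(0.0601), array([576.5, 324.5]))
(array([ 611.1, -346.9]), array([50.3, 51. ]), 65.0, 245, np.float64(0.0604), array([ 609.9, -345.3]))
top a
(array([ 410.9, -312.4]), array([49.8, 50.9]), 9.5, 252, np.float64(0.0609), array([ 410.8, -311.1]))
(array([408. , 286.8]), array([50. , 50.8]), 24.6, 250, np.float64(0.0605), array([408.4, 285.8]))
(array([577.2, 325.6]), array([50.5, 50.4]), 5.9, 249, np.float64(0.0596), array([576.3, 324.2]))
(array([ 610.8, -346.3]), array([51.3, 50.6]), 65.3, 245, np.float64(0.0603), array([ 609.9, -345.1]))
scene f
(array([ 414.4, -309. ]), array([53.1, 54.2]), 13.5, 131, np.float64(0.0576), array([ 416.4, -306.6]))
(array([411. , 290.5]), array([55.4, 50.3]), 23.8, 199, np.float64(0.0594), array([413.5, 291.4]))
(array([577.7, 327.9]), array([55.2, 50.6]), 5.6, 234, np.float64(0.0594), array([581.9, 329.3]))
(array([ 613.4, -345.2]), array([50. , 51.3]), 66.0, 145, np.float64(0.0583), array([ 616.1, -340.7]))
xyz [-3.635e+02  1.330e+01 -2.000e-01] rot [0.    0.    0.508] t 12.2 tcp [0.4269 0.0504 0.2498] F [ 0.1  0.  -0.9] w 0.0856
```

```bash
python3 -c "
from h import *
go(np.array([.411,-.312,.15]),99.6)"
```

```text
xyz [-362.5   13.2   99.8] rot [ 0.     0.    -0.248] t 12.2 tcp [0.4269 0.0504 0.2498] F [ 0.1  0.  -0.9] w 0.0856
```

Emit:
move_arm([
  {"gripper": 0.85, "xyz": [-362, 13, 20], "delta_rot": [0, 0, -0.248]},
  {"gripper": 0.85, "xyz": [-362, 13, 20], "delta_rot": [0, 0, -0.248]},
  {"gripper": 0.85, "xyz": [-362, 13, 20], "delta_rot": [0, 0, -0.248]},
  {"gripper": 0.85, "xyz": [-362, 13, 20], "delta_rot": [0, 0, -0.248]},
  {"gripper": 0.85, "xyz": [-362, 13, 20], "delta_rot": [0, 0, -0.248]},
  {"gripper": 0.85, "xyz": [-362, 13, 20], "delta_rot": [0, 0, -0.248]},
  {"gripper": 0.85, "xyz": [-362, 13, 20], "delta_rot": [0, 0, -0.248]},
  {"gripper": 0.85, "xyz": [-362, 13, 60], "delta_rot": [0, 0, -0.248]},
  {"gripper": 0.85, "xyz": [-362, 13, 100], "delta_rot": [0, 0, -0.248]},
  {"gripper": 0.85, "xyz": [-362, 13, 100], "delta_rot": [0, 0, -0.248]},
  {"gripper": 0.85, "xyz": [-362, 13, 100], "delta_rot": [0, 0, -0.248]},
])

```text
t: 13.3
eef_pos: [0.4105, -0.3106, 0.1484]
ee_rot: [[-0.167, 0.986, -0.004], [0.986, 0.167, 0.003], [0.003, -0.003, -1.0]]
wrist_force: [-0.4, 1.4, 1.1]
width: 0.0725
grip_force: 0.0
```

```bash
python3 -c "
from h import *
I,D=capture('scene');[print(r) for r in tops(D,'scene')]
I,D=capture('top');[print(r) for r in tops(D)]
go(np.array([.411,-.312,.043]),99.6)"
```

```text
(array([ 414.4, -308.2]), array([54.8, 49.6]), 10.6, 131, np.float64(0.0581), array([ 416.9, -306.1]))
(array([410.2, 290.5]), array([52.3, 50.6]), 24.9, 195, np.float64(0.0595), array([413.3, 291.1]))
(array([579.3, 328.2]), array([52.8, 50.6]), 5.6, 232, np.float64(0.0595), array([582.2, 329.1]))
(array([ 613.8, -345.3]), array([53.6, 51. ]), 66.8, 141, np.float64(0.0581), array([ 615.3, -341.4]))
(array([ 410.7, -311.1]), array([49.9, 47.5]), 8.8, 211, np.float64(0.0609), array([ 411.2, -307.2]))
(array([408.1, 286.8]), array([50. , 50.4]), 24.5, 248, np.float64(0.0601), array([408. , 285.8]))
(array([577.1, 325.2]), array([50. , 50.8]), 5.1, 249, np.float64(0.06), array([576.2, 324.2]))
(array([ 611.2, -346.6]), array([50. , 50.3]), 64.2, 243, np.float64(0.0603), array([ 609.9, -345.2]))
xyz [ -0.2  -1.4 108. ] rot [0.001 0.002 0.001] t 13.4 tcp [ 0.4121 -0.3114  0.151 ] F [0.  0.5 0.1] w 0.0727
```

Emit:
move_arm([
  {"gripper": 0.85, "xyz": [0, 0, 45], "delta_rot": [0, 0, 0]},
  {"gripper": 0.85, "xyz": [0, 0, 80], "delta_rot": [0, 0, 0]},
  {"gripper": 0.85, "xyz": [0, 0, 100], "delta_rot": [0, 0, 0]},
  {"gripper": 0.85, "xyz": [0, 0, 107], "delta_rot": [0, 0, 0]},
  {"gripper": 0.85, "xyz": [0, 0, 107], "delta_rot": [0, 0, 0]},
  {"gripper": 0.3, "xyz": [0, 0, 107], "delta_rot": [0, 0, 0]},
  {"gripper": 0.3, "xyz": [0, 0, 107], "delta_rot": [0, 0, 0]},
  {"gripper": 0.3, "xyz": [0, 0, 107], "delta_rot": [0, 0, 0]},
  {"gripper": 0.3, "xyz": [0, 0, 107], "delta_rot": [0, 0, 0]},
  {"gripper": 0.3, "xyz": [0, 0, 60], "delta_rot": [0, 0, 0]},
  {"gripper": 0.3, "xyz": [0, 0, 10], "delta_rot": [0, 0, 0]},
  {"gripper": 0.3, "xyz": [0, 0, -20], "delta_rot": [0, 0, 0]},
], squeeze=35)

```text
t: 14.6
eef_pos: [0.4121, -0.3122, 0.1736]
ee_rot: [[-0.167, 0.986, 0.004], [0.986, 0.167, -0.003], [-0.004, 0.003, -1.0]]
wrist_force: [1.1, -0.3, -3.0]
width: 0.0492
grip_force: 38.6
```

```bash
python3 -c "
from h import *
go(unit(-.1785,-.102,.18),85.5);go(unit(-.1785,-.102,.065),85.5)"
```

```text
xyz [225.6 174.4  -6.7] rot [0.004 0.004 0.247] t 14.6 tcp [ 0.4121 -0.3122  0.1736] F [ 1.1 -0.3 -3. ] w 0.0492
xyz [226.  174.  108.3] rot [0.004 0.004 0.247] t 14.6 tcp [ 0.4121 -0.3122  0.1736] F [ 1.1 -0.3 -3. ] w 0.0492
```

Emit:
move_arm([
  {"gripper": 0.3, "xyz": [226, 174, -8], "delta_rot": [0, 0, 0.247]},
  {"gripper": 0.3, "xyz": [226, 174, -8], "delta_rot": [0, 0, 0.247]},
  {"gripper": 0.3, "xyz": [226, 174, -8], "delta_rot": [0, 0, 0.247]},
  {"gripper": 0.3, "xyz": [226, 174, -8], "delta_rot": [0, 0, 0.247]},
  {"gripper": 0.3, "xyz": [226, 174, -8], "delta_rot": [0, 0, 0.247]},
  {"gripper": 0.3, "xyz": [226, 174, -8], "delta_rot": [0, 0, 0.247]},
  {"gripper": 0.3, "xyz": [226, 174, -8], "delta_rot": [0, 0, 0.247]},
  {"gripper": 0.3, "xyz": [226, 174, 30], "delta_rot": [0, 0, 0.247]},
  {"gripper": 0.3, "xyz": [226, 174, 65], "delta_rot": [0, 0, 0.247]},
  {"gripper": 0.3, "xyz": [226, 174, 85], "delta_rot": [0, 0, 0.247]},
  {"gripper": 0.3, "xyz": [226, 174, 98], "delta_rot": [0, 0, 0.247]},
  {"gripper": 0.3, "xyz": [226, 174, 98], "delta_rot": [0, 0, 0.247]},
])

```text
t: 15.8
eef_pos: [0.5437, -0.0599, 0.0704]
ee_rot: [[0.079, 0.997, -0.004], [0.997, -0.079, 0.0], [-0.0, -0.004, -1.0]]
wrist_force: [0.0, -0.1, -2.6]
width: 0.0497
grip_force: 38.4
```

```bash
python3 -c "
from h import *
go(unit(-.1785,-.102,.064),85.5)"
```

```text
xyz [-0.4  2.7  6.4] rot [-0.004  0.    -0.001] t 15.8 tcp [ 0.5437 -0.0599  0.0704] F [ 0.  -0.1 -2.6] w 0.0497
```

Emit:
move_arm([
  {"gripper": 0.3, "xyz": [0, 2, 4], "delta_rot": [0, 0, 0]},
  {"gripper": 0.3, "xyz": [0, 2, 6], "delta_rot": [0, 0, 0]},
  {"gripper": 0.3, "xyz": [0, 2, 6], "delta_rot": [0, 0, 0]},
  {"gripper": 0.75, "xyz": [0, 2, 6], "delta_rot": [0, 0, 0]},
  {"gripper": 0.75, "xyz": [0, 2, 6], "delta_rot": [0, 0, 0]},
  {"gripper": 0.75, "xyz": [0, 2, 6], "delta_rot": [0, 0, 0]},
  {"gripper": 0.75, "xyz": [0, 2, -20], "delta_rot": [0, 0, 0]},
  {"gripper": 0.75, "xyz": [0, 2, -60], "delta_rot": [0, 0, 0]},
  {"gripper": 0.85, "xyz": [0, 2, -110], "delta_rot": [0, 0, 0]},
  {"gripper": 0.85, "xyz": [0, 2, -120], "delta_rot": [0, 0, 0]},
])

```text
t: 16.8
eef_pos: [0.5502, -0.0601, 0.1979]
ee_rot: [[0.079, 0.997, 0.012], [0.997, -0.079, -0.002], [-0.001, 0.012, -1.0]]
wrist_force: [0.9, 0.1, 1.0]
width: 0.0727
grip_force: 0.0
```

```bash
python3 -c "
from h import *
I,D=capture('top');[print(r) for r in tops(D)]
C=cloud('top',D);L=(C-U0)@UR
m=(L[:,:,2]>.06)&(L[:,:,2]<.1)&(abs(L[:,:,0]+.178)<.05)&(abs(L[:,:,1]+.102)<.03);print('in drawer',m.sum(),np.median(L[m],0).round(3))
for h in(64.7,):
  go(np.array([.611,-.3465,.18]),h)"
```

```text
None
(array([408.1, 287.1]), array([50.1, 51.4]), 24.7, 252, np.float64(0.0602), array([408.1, 285.8]))
(array([576.8, 325.5]), array([50.6, 51.4]), 5.4, 250, np.float64(0.0603), array([576.2, 323.9]))
(array([ 611.1, -346.5]), array([50.7, 50.4]), 64.8, 247, np.float64(0.0605), array([ 609.8, -345.1]))
in drawer 42 [-0.194 -0.085  0.081]
xyz [-280.7   83.6   18. ] rot [ 0.01  -0.001  0.363] t 16.85 tcp [ 0.5496 -0.06    0.197 ] F [ 0.3 -0.2  0.4] w 0.0724
```

Emit:
move_arm([
  {"gripper": 0.85, "xyz": [-280, 84, 15], "delta_rot": [0.01, 0, 0.363]},
  {"gripper": 0.85, "xyz": [-280, 84, 15], "delta_rot": [0.01, 0, 0.363]},
  {"gripper": 0.85, "xyz": [-280, 84, 15], "delta_rot": [0.01, 0, 0.363]},
  {"gripper": 0.85, "xyz": [-280, 84, 15], "delta_rot": [0.01, 0, 0.363]},
  {"gripper": 0.85, "xyz": [-280, 84, 15], "delta_rot": [0.01, 0, 0.363]},
  {"gripper": 0.85, "xyz": [-280, 84, 15], "delta_rot": [0.01, 0, 0.363]},
  {"gripper": 0.85, "xyz": [-280, 84, 15], "delta_rot": [0.01, 0, 0.363]},
  {"gripper": 0.85, "xyz": [-280, 84, 50], "delta_rot": [0.01, 0, 0.363]},
  {"gripper": 0.85, "xyz": [-280, 84, 50], "delta_rot": [0.01, 0, 0.363]},
])

```text
t: 17.75
eef_pos: [0.6055, -0.3434, 0.1357]
ee_rot: [[0.428, 0.904, -0.02], [0.904, -0.428, 0.009], [-0.0, -0.022, -1.0]]
wrist_force: [0.2, -0.1, -1.0]
width: 0.0728
grip_force: 0.0
```

```bash
python3 -c "
from h import *
I,D=capture('scene');print(tops(D,'scene')[3])
go(np.array([.611,-.3465,.043]),64.8)"
```

```text
(array([ 612.7, -345.3]), array([51.8, 51.3]), 65.0, 144, np.float64(0.0582), array([ 615.8, -341.2]))
xyz [-0.6  6.8 95.1] rot [-0.018  0.001 -0.002] t 17.8 tcp [ 0.6067 -0.3437  0.1382] F [-0.2  0.6  0.1] w 0.0729
```

Emit:
move_arm([
  {"gripper": 0.85, "xyz": [0, 5, 30], "delta_rot": [-0.014, 0, 0]},
  {"gripper": 0.85, "xyz": [0, 5, 65], "delta_rot": [-0.014, 0, 0]},
  {"gripper": 0.85, "xyz": [0, 5, 85], "delta_rot": [-0.014, 0, 0]},
  {"gripper": 0.85, "xyz": [0, 5, 94], "delta_rot": [-0.014, 0, 0]},
  {"gripper": 0.85, "xyz": [0, 5, 94], "delta_rot": [-0.014, 0, 0]},
  {"gripper": 0.3, "xyz": [0, 5, 94], "delta_rot": [-0.014, 0, 0]},
  {"gripper": 0.3, "xyz": [0, 5, 94], "delta_rot": [-0.014, 0, 0]},
  {"gripper": 0.3, "xyz": [0, 5, 94], "delta_rot": [-0.014, 0, 0]},
  {"gripper": 0.3, "xyz": [0, 5, 94], "delta_rot": [-0.014, 0, 0]},
])

```text
t: 18.7
eef_pos: [0.6135, -0.3479, 0.05]
ee_rot: [[0.428, 0.904, 0.006], [0.904, -0.428, -0.005], [-0.002, 0.008, -1.0]]
wrist_force: [0.1, 1.0, 6.5]
width: 0.0498
grip_force: 38.6
```

Emit:
move_arm([
  {"gripper": 0.3, "xyz": [0, 0, -40], "delta_rot": [0, 0, 0]},
  {"gripper": 0.3, "xyz": [0, 0, -90], "delta_rot": [0, 0, 0]},
  {"gripper": 0.3, "xyz": [0, 0, -130], "delta_rot": [0, 0, 0]},
  {"gripper": 0.3, "xyz": [0, 0, -130], "delta_rot": [0, 0, 0]},
  {"gripper": 0.3, "xyz": [0, 0, -130], "delta_rot": [0, 0, 0]},
])

```text
t: 19.2
eef_pos: [0.612, -0.347, 0.1788]
ee_rot: [[0.428, 0.904, 0.005], [0.904, -0.428, -0.004], [-0.002, 0.006, -1.0]]
wrist_force: [-0.8, -0.2, -2.3]
width: 0.0495
grip_force: 37.8
```

```bash
python3 -c "
from h import *
go(unit(-.1785,-.034,.18),85.5);go(unit(-.1785,-.034,.070),85.5)"
```

```text
xyz [ 294.4 -206.    -3.1] rot [ 0.006  0.003 -0.363] t 19.2 tcp [ 0.612  -0.347   0.1788] F [-0.8 -0.2 -2.3] w 0.0495
xyz [ 294.6 -206.7  106.9] rot [ 0.006  0.003 -0.363] t 19.2 tcp [ 0.612  -0.347   0.1788] F [-0.8 -0.2 -2.3] w 0.0495
```

Emit:
move_arm([
  {"gripper": 0.3, "xyz": [294, -206, -3], "delta_rot": [0.006, 0.003, -0.363]},
  {"gripper": 0.3, "xyz": [294, -206, -3], "delta_rot": [0.006, 0.003, -0.363]},
  {"gripper": 0.3, "xyz": [294, -206, -3], "delta_rot": [0.006, 0.003, -0.363]},
  {"gripper": 0.3, "xyz": [294, -206, -3], "delta_rot": [0.006, 0.003, -0.363]},
  {"gripper": 0.3, "xyz": [294, -206, -3], "delta_rot": [0.006, 0.003, -0.363]},
  {"gripper": 0.3, "xyz": [294, -206, -3], "delta_rot": [0.006, 0.003, -0.363]},
  {"gripper": 0.3, "xyz": [294, -206, -3], "delta_rot": [0.006, 0.003, -0.363]},
  {"gripper": 0.3, "xyz": [294, -206, -3], "delta_rot": [0.006, 0.003, -0.363]},
  {"gripper": 0.3, "xyz": [294, -206, 40], "delta_rot": [0.006, 0.003, -0.363]},
  {"gripper": 0.3, "xyz": [294, -206, 75], "delta_rot": [0.006, 0.003, -0.363]},
  {"gripper": 0.3, "xyz": [294, -206, 98], "delta_rot": [0.006, 0.003, -0.363]},
  {"gripper": 0.3, "xyz": [294, -206, 98], "delta_rot": [0.006, 0.003, -0.363]},
])

```text
t: 20.4
eef_pos: [0.548, 0.0062, 0.0736]
ee_rot: [[0.079, 0.997, -0.013], [0.997, -0.079, 0.001], [-0.0, -0.013, -1.0]]
wrist_force: [0.8, -0.0, -1.7]
width: 0.0492
grip_force: 37.7
```

```bash
python3 -c "
from h import *
go(unit(-.1785,-.034,.069),85.5)"
```

```text
xyz [1.3 3.6 4.5] rot [-0.013  0.    -0.001] t 20.4 tcp [0.548  0.0062 0.0736] F [ 0.8 -0.  -1.7] w 0.0492
```

Emit:
move_arm([
  {"gripper": 0.3, "xyz": [1, 2, 0], "delta_rot": [-0.006, 0, 0]},
  {"gripper": 0.3, "xyz": [1, 2, 0], "delta_rot": [-0.006, 0, 0]},
  {"gripper": 0.3, "xyz": [1, 2, 3], "delta_rot": [-0.006, 0, 0]},
  {"gripper": 0.3, "xyz": [1, 2, 6], "delta_rot": [-0.006, 0, 0]},
  {"gripper": 0.3, "xyz": [1, 2, 6], "delta_rot": [-0.006, 0, 0]},
  {"gripper": 0.3, "xyz": [1, 2, 6], "delta_rot": [-0.006, 0, 0]},
])

```text
t: 21.0
eef_pos: [0.5539, 0.0074, 0.0725]
ee_rot: [[0.079, 0.997, 0.004], [0.997, -0.079, 0.0], [0.001, 0.004, -1.0]]
wrist_force: [0.1, -1.5, -1.1]
width: 0.0492
grip_force: 37.7
```

Emit:
move_arm([
  {"gripper": 0.3, "xyz": [0, 0, 2], "delta_rot": [0, 0, 0]},
  {"gripper": 0.3, "xyz": [0, 0, 4], "delta_rot": [0, 0, 0]},
  {"gripper": 0.3, "xyz": [0, 0, 4], "delta_rot": [0, 0, 0]},
  {"gripper": 0.75, "xyz": [0, 0, 4], "delta_rot": [0, 0, 0]},
  {"gripper": 0.75, "xyz": [0, 0, 4], "delta_rot": [0, 0, 0]},
  {"gripper": 0.75, "xyz": [0, 0, 4], "delta_rot": [0, 0, 0]},
  {"gripper": 0.75, "xyz": [0, 0, -20], "delta_rot": [0, 0, 0]},
  {"gripper": 0.75, "xyz": [0, 0, -60], "delta_rot": [0, 0, 0]},
  {"gripper": 0.85, "xyz": [0, 0, -105], "delta_rot": [0, 0, 0]},
  {"gripper": 0.85, "xyz": [0, 0, -120], "delta_rot": [0, 0, 0]},
  {"gripper": 0.85, "xyz": [0, 0, -120], "delta_rot": [0, 0, 0]},
])

```text
t: 22.1
eef_pos: [0.5549, 0.0074, 0.195]
ee_rot: [[0.079, 0.997, 0.01], [0.997, -0.079, 0.0], [0.001, 0.01, -1.0]]
wrist_force: [0.5, 0.5, -0.2]
width: 0.0727
grip_force: 0.0
```

```bash
python3 -c "
from h import *
I,D=capture('top');[print(r) for r in tops(D)]
I,D=capture('scene');[print(r) for r in tops(D,'scene')[1:3]]
go(np.array([.577,.3255,.18]),95.5)"
```

```text
None
(array([408. , 287.4]), array([50.6, 51.1]), 24.1, 252, np.float64(0.0601), array([408.2, 285.9]))
(array([577.3, 325.3]), array([51.4, 50.9]), 6.0, 248, np.float64(0.0601), array([576.3, 324.2]))
None
(array([409.4, 289.7]), array([55.2, 50.4]), 22.9, 197, np.float64(0.0591), array([413. , 291.2]))
(array([578.1, 327.9]), array([54.6, 50.8]), 3.7, 236, np.float64(0.0592), array([581.9, 329.4]))
xyz [319.   -0.9  11.6] rot [ 0.003 -0.    -0.175] t 22.2 tcp [0.5527 0.0074 0.1914] F [-1.4 -0.1  1.2] w 0.0725
```

Emit:
move_arm([
  {"gripper": 0.85, "xyz": [319, -1, 10], "delta_rot": [0, 0, -0.177]},
  {"gripper": 0.85, "xyz": [319, -1, 10], "delta_rot": [0, 0, -0.177]},
  {"gripper": 0.85, "xyz": [319, -1, 10], "delta_rot": [0, 0, -0.177]},
  {"gripper": 0.85, "xyz": [319, -1, 10], "delta_rot": [0, 0, -0.177]},
  {"gripper": 0.85, "xyz": [319, -1, 10], "delta_rot": [0, 0, -0.177]},
  {"gripper": 0.85, "xyz": [319, -1, 10], "delta_rot": [0, 0, -0.177]},
  {"gripper": 0.85, "xyz": [319, -1, 10], "delta_rot": [0, 0, -0.177]},
  {"gripper": 0.85, "xyz": [319, -1, 50], "delta_rot": [0, 0, -0.177]},
  {"gripper": 0.85, "xyz": [319, -1, 50], "delta_rot": [0, 0, -0.177]},
  {"gripper": 0.85, "xyz": [319, -1, 50], "delta_rot": [0, 0, -0.177]},
])

```text
t: 23.2
eef_pos: [0.5768, 0.3242, 0.1407]
ee_rot: [[-0.097, 0.995, -0.0], [0.995, 0.097, -0.002], [-0.002, -0.0, -1.0]]
wrist_force: [0.1, -0.1, -0.0]
width: 0.0724
grip_force: 0.0
```

```bash
python3 -c "
from h import *
I,D=capture('scene');print(tops(D,'scene')[1:3])
go(np.array([.577,.3255,.043]),95.7)"
```

```text
[None, (array([579., 328.]), array([52.3, 50.4]), 5.7, 209, np.float64(0.0589), array([584.7, 331.4]))]
xyz [ 1.1 -1.  99.4] rot [ 0.003  0.001 -0.002] t 23.25 tcp [0.5779 0.3246 0.1424] F [-0.2 -0.2  0.6] w 0.0728
```

Emit:
move_arm([
  {"gripper": 0.85, "xyz": [0, 0, 35], "delta_rot": [0, 0, 0]},
  {"gripper": 0.85, "xyz": [0, 0, 70], "delta_rot": [0, 0, 0]},
  {"gripper": 0.85, "xyz": [0, 0, 90], "delta_rot": [0, 0, 0]},
  {"gripper": 0.85, "xyz": [0, 0, 97], "delta_rot": [0, 0, 0]},
  {"gripper": 0.85, "xyz": [0, 0, 97], "delta_rot": [0, 0, 0]},
  {"gripper": 0.3, "xyz": [0, 0, 97], "delta_rot": [0, 0, 0]},
  {"gripper": 0.3, "xyz": [0, 0, 97], "delta_rot": [0, 0, 0]},
  {"gripper": 0.3, "xyz": [0, 0, 97], "delta_rot": [0, 0, 0]},
  {"gripper": 0.3, "xyz": [0, 0, 97], "delta_rot": [0, 0, 0]},
])

```text
t: 24.15
eef_pos: [0.5795, 0.326, 0.0479]
ee_rot: [[-0.098, 0.995, 0.008], [0.995, 0.098, 0.002], [0.001, 0.008, -1.0]]
wrist_force: [0.3, -1.5, 6.7]
width: 0.0496
grip_force: 37.4
```

Emit:
move_arm([
  {"gripper": 0.3, "xyz": [0, 0, -40], "delta_rot": [0, 0, 0]},
  {"gripper": 0.3, "xyz": [0, 0, -90], "delta_rot": [0, 0, 0]},
  {"gripper": 0.3, "xyz": [0, 0, -130], "delta_rot": [0, 0, 0]},
  {"gripper": 0.3, "xyz": [0, 0, -130], "delta_rot": [0, 0, 0]},
  {"gripper": 0.3, "xyz": [0, 0, -130], "delta_rot": [0, 0, 0]},
])

```text
t: 24.65
eef_pos: [0.5775, 0.3255, 0.1766]
ee_rot: [[-0.098, 0.995, 0.006], [0.995, 0.098, 0.001], [0.001, 0.006, -1.0]]
wrist_force: [-0.7, -0.2, -2.0]
width: 0.0494
grip_force: 37.8
```

```bash
python3 -c "
from h import *
go(unit(-.1785,.102,.18),85.5);go(unit(-.1785,.102,.070),85.5)"
```

```text
xyz [-180.4  -33.    -3.7] rot [ 0.006 -0.001  0.177] t 24.65 tcp [0.5775 0.3255 0.1766] F [-0.7 -0.2 -2. ] w 0.0494
xyz [-180.5  -33.6  106.3] rot [ 0.006 -0.001  0.177] t 24.65 tcp [0.5775 0.3255 0.1766] F [-0.7 -0.2 -2. ] w 0.0494
```

Emit:
move_arm([
  {"gripper": 0.3, "xyz": [-180, -33, -4], "delta_rot": [0, 0, 0.177]},
  {"gripper": 0.3, "xyz": [-180, -33, -4], "delta_rot": [0, 0, 0.177]},
  {"gripper": 0.3, "xyz": [-180, -33, -4], "delta_rot": [0, 0, 0.177]},
  {"gripper": 0.3, "xyz": [-180, -33, -4], "delta_rot": [0, 0, 0.177]},
  {"gripper": 0.3, "xyz": [-180, -33, -4], "delta_rot": [0, 0, 0.177]},
  {"gripper": 0.3, "xyz": [-180, -33, -4], "delta_rot": [0, 0, 0.177]},
  {"gripper": 0.3, "xyz": [-180, -33, 40], "delta_rot": [0, 0, 0.177]},
  {"gripper": 0.3, "xyz": [-180, -33, 75], "delta_rot": [0, 0, 0.177]},
  {"gripper": 0.3, "xyz": [-180, -33, 96], "delta_rot": [0, 0, 0.177]},
  {"gripper": 0.3, "xyz": [-180, -33, 100], "delta_rot": [0, 0, 0.177]},
  {"gripper": 0.3, "xyz": [-180, -33, 100], "delta_rot": [0, 0, 0.177]},
  {"gripper": 0.3, "xyz": [-180, -33, 100], "delta_rot": [0, 0, 0.177]},
])

```text
t: 25.85
eef_pos: [0.5637, 0.1441, 0.0763]
ee_rot: [[0.078, 0.997, 0.006], [0.997, -0.078, 0.001], [0.002, 0.006, -1.0]]
wrist_force: [0.5, -0.3, -1.3]
width: 0.0499
grip_force: 37.5
```

```bash
python3 -c "
from h import *
go(unit(-.1785,.102,.0675),85.5)"
```

```text
xyz [-1.4 -1.3  8.8] rot [ 0.006 -0.002  0.   ] t 25.85 tcp [0.5637 0.1441 0.0763] F [ 0.5 -0.3 -1.3] w 0.0499
```

Emit:
move_arm([
  {"gripper": 0.3, "xyz": [-1, -1, 5], "delta_rot": [0, 0, 0]},
  {"gripper": 0.3, "xyz": [-1, -1, 9], "delta_rot": [0, 0, 0]},
  {"gripper": 0.3, "xyz": [-1, -1, 9], "delta_rot": [0, 0, 0]},
  {"gripper": 0.75, "xyz": [-1, -1, 9], "delta_rot": [0, 0, 0]},
  {"gripper": 0.75, "xyz": [-1, -1, 9], "delta_rot": [0, 0, 0]},
  {"gripper": 0.75, "xyz": [-1, -1, 9], "delta_rot": [0, 0, 0]},
  {"gripper": 0.75, "xyz": [-1, -1, -20], "delta_rot": [0, 0, 0]},
  {"gripper": 0.75, "xyz": [-1, -1, -60], "delta_rot": [0, 0, 0]},
  {"gripper": 0.85, "xyz": [-1, -1, -105], "delta_rot": [0, 0, 0]},
  {"gripper": 0.85, "xyz": [-1, -1, -120], "delta_rot": [0, 0, 0]},
  {"gripper": 0.85, "xyz": [-1, -1, -120], "delta_rot": [0, 0, 0]},
])

```text
t: 26.95
eef_pos: [0.5627, 0.1425, 0.1984]
ee_rot: [[0.079, 0.997, 0.01], [0.997, -0.079, 0.002], [0.003, 0.01, -1.0]]
wrist_force: [0.1, -0.1, -0.3]
width: 0.0727
grip_force: 0.0
```

```bash
python3 -c "
from h import *
I,D=capture('top');print(tops(D)[1])
I,D=capture('scene');print(tops(D,'scene')[1])
go(np.array([.408,.287,.15]),114.7)"
```

```text
(array([404.6, 294.7]), array([50. , 34.1]), 24.6, 145, np.float64(0.0608), array([404.8, 296.1]))
(array([410.3, 290.3]), array([53.9, 50.1]), 24.1, 196, np.float64(0.0594), array([413.4, 291.2]))
xyz [ 132.4 -163.7   44.2] rot [ 0.003  0.    -0.51 ] t 27.05 tcp [0.5606 0.142  0.1946] F [ 0.7 -0.2  0.2] w 0.0725
```

Emit:
move_arm([
  {"gripper": 0.85, "xyz": [132, -164, 0], "delta_rot": [0, 0, -0.51]},
  {"gripper": 0.85, "xyz": [132, -164, 0], "delta_rot": [0, 0, -0.51]},
  {"gripper": 0.85, "xyz": [132, -164, 0], "delta_rot": [0, 0, -0.51]},
  {"gripper": 0.85, "xyz": [132, -164, 0], "delta_rot": [0, 0, -0.51]},
  {"gripper": 0.85, "xyz": [132, -164, 20], "delta_rot": [0, 0, -0.51]},
  {"gripper": 0.85, "xyz": [132, -164, 45], "delta_rot": [0, 0, -0.51]},
  {"gripper": 0.85, "xyz": [132, -164, 50], "delta_rot": [0, 0, -0.51]},
  {"gripper": 0.85, "xyz": [132, -164, 50], "delta_rot": [0, 0, -0.51]},
  {"gripper": 0.85, "xyz": [132, -164, 50], "delta_rot": [0, 0, -0.51]},
])

```text
t: 27.95
eef_pos: [0.4088, 0.2866, 0.1448]
ee_rot: [[-0.417, 0.909, 0.004], [0.909, 0.417, 0.0], [-0.001, 0.004, -1.0]]
wrist_force: [0.8, 0.2, -0.3]
width: 0.0726
grip_force: 0.0
```

```bash
python3 -c "
from h import *
I,D=capture('scene');print(tops(D,'scene')[1])
go(np.array([.408,.287,.043]),114.7)"
```

```text
(array([410.4, 290.3]), array([52.9, 50.3]), 23.5, 193, np.float64(0.0595), array([413.5, 291.3]))
xyz [  0.9  -1.4 102.3] rot [ 0.005  0.001 -0.001] t 28.0 tcp [0.4091 0.2867 0.1453] F [-0.  -0.5  0.3] w 0.0726
```

Emit:
move_arm([
  {"gripper": 0.85, "xyz": [0, -1, 35], "delta_rot": [0, 0, 0]},
  {"gripper": 0.85, "xyz": [0, -1, 70], "delta_rot": [0, 0, 0]},
  {"gripper": 0.85, "xyz": [0, -1, 92], "delta_rot": [0, 0, 0]},
  {"gripper": 0.85, "xyz": [0, -1, 100], "delta_rot": [0, 0, 0]},
  {"gripper": 0.85, "xyz": [0, -1, 100], "delta_rot": [0, 0, 0]},
  {"gripper": 0.3, "xyz": [0, -1, 100], "delta_rot": [0, 0, 0]},
  {"gripper": 0.3, "xyz": [0, -1, 100], "delta_rot": [0, 0, 0]},
  {"gripper": 0.3, "xyz": [0, -1, 100], "delta_rot": [0, 0, 0]},
  {"gripper": 0.3, "xyz": [0, -1, 100], "delta_rot": [0, 0, 0]},
])

```text
t: 28.9
eef_pos: [0.4093, 0.2872, 0.0466]
ee_rot: [[-0.418, 0.909, 0.008], [0.909, 0.418, 0.003], [-0.001, 0.008, -1.0]]
wrist_force: [0.9, 0.3, 6.8]
width: 0.0497
grip_force: 37.4
```

Emit:
move_arm([
  {"gripper": 0.3, "xyz": [0, 0, -40], "delta_rot": [0, 0, 0]},
  {"gripper": 0.3, "xyz": [0, 0, -90], "delta_rot": [0, 0, 0]},
  {"gripper": 0.3, "xyz": [0, 0, -130], "delta_rot": [0, 0, 0]},
  {"gripper": 0.3, "xyz": [0, 0, -130], "delta_rot": [0, 0, 0]},
  {"gripper": 0.3, "xyz": [0, 0, -130], "delta_rot": [0, 0, 0]},
])

```text
t: 29.4
eef_pos: [0.4071, 0.2862, 0.1755]
ee_rot: [[-0.418, 0.908, 0.005], [0.909, 0.418, 0.001], [-0.001, 0.005, -1.0]]
wrist_force: [-0.2, -0.4, -2.2]
width: 0.0498
grip_force: 37.8
```

```bash
python3 -c "
from h import *
go(unit(-.1785,.034,.18),85.5);go(unit(-.1785,.034,.070),85.5)"
```

```text
xyz [-254.5   47.9   -4. ] rot [ 0.005 -0.     0.51 ] t 29.4 tcp [0.4071 0.2862 0.1755] F [-0.2 -0.4 -2.2] w 0.0498
xyz [-254.4   47.4  106. ] rot [ 0.005 -0.     0.51 ] t 29.4 tcp [0.4071 0.2862 0.1755] F [-0.2 -0.4 -2.2] w 0.0498
```

Emit:
move_arm([
  {"gripper": 0.3, "xyz": [-254, 48, -5], "delta_rot": [0, 0, 0.51]},
  {"gripper": 0.3, "xyz": [-254, 48, -5], "delta_rot": [0, 0, 0.51]},
  {"gripper": 0.3, "xyz": [-254, 48, -5], "delta_rot": [0, 0, 0.51]},
  {"gripper": 0.3, "xyz": [-254, 48, -5], "delta_rot": [0, 0, 0.51]},
  {"gripper": 0.3, "xyz": [-254, 48, -5], "delta_rot": [0, 0, 0.51]},
  {"gripper": 0.3, "xyz": [-254, 48, -5], "delta_rot": [0, 0, 0.51]},
  {"gripper": 0.3, "xyz": [-254, 48, -5], "delta_rot": [0, 0, 0.51]},
  {"gripper": 0.3, "xyz": [-254, 48, 40], "delta_rot": [0, 0, 0.51]},
  {"gripper": 0.3, "xyz": [-254, 48, 75], "delta_rot": [0, 0, 0.51]},
  {"gripper": 0.3, "xyz": [-254, 48, 96], "delta_rot": [0, 0, 0.51]},
  {"gripper": 0.3, "xyz": [-254, 48, 99], "delta_rot": [0, 0, 0.51]},
  {"gripper": 0.3, "xyz": [-254, 48, 99], "delta_rot": [0, 0, 0.51]},
])

```text
t: 30.6
eef_pos: [0.5562, 0.0768, 0.0757]
ee_rot: [[0.077, 0.997, 0.001], [0.997, -0.077, 0.0], [0.001, 0.001, -1.0]]
wrist_force: [0.2, 0.7, -1.3]
width: 0.0491
grip_force: 37.6
```

Emit:
move_arm([
  {"gripper": 0.3, "xyz": [0, 0, 0], "delta_rot": [0, 0, 0]},
  {"gripper": 0.3, "xyz": [0, 0, 0], "delta_rot": [0, 0, 0]},
])

```text
t: 30.8
eef_pos: [0.5582, 0.0761, 0.0778]
ee_rot: [[0.078, 0.997, 0.007], [0.997, -0.078, 0.001], [0.001, 0.007, -1.0]]
wrist_force: [-0.0, 0.4, -1.4]
width: 0.0496
grip_force: 37.6
```

```bash
python3 -c "
from h import *
go(unit(-.1785,.034,.0665),85.5)"
```

```text
xyz [-1.2 -1.2 11.3] rot [ 0.007 -0.001  0.   ] t 30.8 tcp [0.5582 0.0761 0.0778] F [-0.   0.4 -1.4] w 0.0496
```

Place it, then rise high and back out of the view to check.

Emit:
move_arm([
  {"gripper": 0.3, "xyz": [-1, -1, 6], "delta_rot": [0, 0, 0]},
  {"gripper": 0.3, "xyz": [-1, -1, 11], "delta_rot": [0, 0, 0]},
  {"gripper": 0.3, "xyz": [-1, -1, 11], "delta_rot": [0, 0, 0]},
  {"gripper": 0.3, "xyz": [-1, -1, 11], "delta_rot": [0, 0, 0]},
  {"gripper": 0.75, "xyz": [-1, -1, 11], "delta_rot": [0, 0, 0]},
  {"gripper": 0.75, "xyz": [-1, -1, 11], "delta_rot": [0, 0, 0]},
  {"gripper": 0.75, "xyz": [-1, -1, 11], "delta_rot": [0, 0, 0]},
  {"gripper": 0.75, "xyz": [-1, -1, -20], "delta_rot": [0, 0, 0]},
  {"gripper": 0.75, "xyz": [-1, -1, -60], "delta_rot": [0, 0, 0]},
  {"gripper": 0.47, "xyz": [-1, -1, -110], "delta_rot": [0, 0, 0]},
  {"gripper": 0.47, "xyz": [-1, -1, -120], "delta_rot": [0, 0, 0]},
])

```text
t: 31.9
eef_pos: [0.5587, 0.075, 0.2021]
ee_rot: [[0.079, 0.997, 0.015], [0.997, -0.079, 0.002], [0.003, 0.015, -1.0]]
wrist_force: [0.7, 0.2, 0.3]
width: 0.0404
grip_force: 0.0
```

Emit:
move_arm([
  {"gripper": 0.47, "xyz": [-35, -125, 0], "delta_rot": [0, 0, 0]},
  {"gripper": 0.47, "xyz": [-35, -125, 0], "delta_rot": [0, 0, 0]},
  {"gripper": 0.47, "xyz": [-35, -125, 0], "delta_rot": [0, 0, 0]},
  {"gripper": 0.47, "xyz": [-35, -125, 0], "delta_rot": [0, 0, 0]},
  {"gripper": 0.47, "xyz": [-35, -125, 0], "delta_rot": [0, 0, 0]},
])

```text
t: 32.4
eef_pos: [0.4284, 0.0496, 0.1958]
ee_rot: [[0.079, 0.997, 0.005], [0.997, -0.079, 0.001], [0.001, 0.005, -1.0]]
wrist_force: [1.2, -0.1, 0.5]
width: 0.0403
grip_force: 0.0
```

```bash
python3 -c "
from h import *
o=snap('g')
I=o['top'][0];J=o['scene'][0]
a=cv2.resize(I[80:230,180:320],(0,0),fx=3,fy=3);b=cv2.resize(J[130:280,140:310],(0,0),fx=2,fy=2.1)
b=cv2.resize(b,(360,450));cv2.imwrite('pics/g_both.png',np.hstack([a,b])[:,:,::-1])
for n in('top','scene'):
  C=cloud(n,o[n][1]);L=(C-U0)@UR
  for y in(-.102,-.034,.034,.102):
    m=(L[:,:,2]>.072)&(L[:,:,2]<.088)&(abs(L[:,:,0]+.178)<.035)&(abs(L[:,:,1]-y)<.033);
    if m.sum()>5: print(n,y,m.sum(),L[m].min(0).round(3),L[m].max(0).round(3))
  m=(L[:,:,2]>.085)&(L[:,:,2]<.102)&(L[:,:,0]<-.2)&(L[:,:,0]>-.3)&(abs(L[:,:,1])<.16)&(abs(L[:,:,1])>.07);print(m.sum(),L[m].mean(0))
go(unit(-.302,0,.07),85.5)
"
```

```text
top -0.102 234 [-0.202 -0.127  0.073] [-0.153 -0.077  0.086]
top -0.034 236 [-0.201 -0.058  0.073] [-0.151 -0.008  0.088]
top 0.034 235 [-0.205  0.008  0.073] [-0.156  0.058  0.086]
top 0.102 241 [-0.205  0.076  0.072] [-0.154  0.126  0.088]
190 [-0.25498576 -0.0348666   0.09513185]
scene -0.102 165 [-0.202 -0.127  0.072] [-0.15  -0.073  0.088]
scene -0.034 172 [-0.201 -0.057  0.073] [-0.148 -0.006  0.088]
scene 0.034 180 [-0.207  0.008  0.072] [-0.153  0.061  0.087]
scene 0.102 194 [-0.204  0.077  0.072] [-0.151  0.129  0.087]
220 [-0.25268379  0.0193515   0.09392506]
xyz [  1.    0.9 125.8] rot [ 0.005 -0.001 -0.   ] t 32.5 tcp [0.4297 0.0498 0.1958] F [0.3 0.3 0.1] w 0.0403
```

View pics/g_both.png

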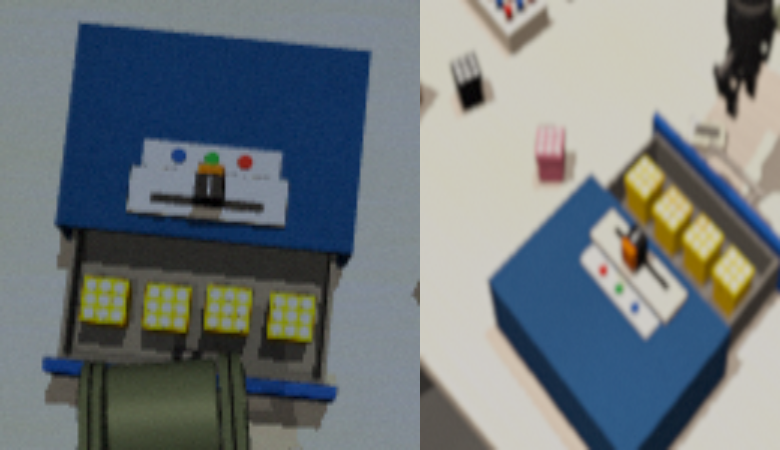

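All four boxes stand upright in the drawer (left panel, row 305) and the slide is at green. I grip the handle and push home.

Emit:
move_arm([
  {"gripper": 0.47, "xyz": [1, 0, 40], "delta_rot": [0, 0, 0]},
  {"gripper": 0.47, "xyz": [1, 0, 70], "delta_rot": [0, 0, 0]},
  {"gripper": 0.47, "xyz": [1, 0, 95], "delta_rot": [0, 0, 0]},
  {"gripper": 0.47, "xyz": [1, 0, 115], "delta_rot": [0, 0, 0]},
  {"gripper": 0.47, "xyz": [1, 0, 125], "delta_rot": [0, 0, 0]},
  {"gripper": 0.47, "xyz": [1, 0, 125], "delta_rot": [0, 0, 0]},
  {"gripper": 0, "xyz": [1, 0, 125], "delta_rot": [0, 0, 0]},
  {"gripper": 0, "xyz": [1, 0, 125], "delta_rot": [0, 0, 0]},
  {"gripper": 0, "xyz": [1, 0, 125], "delta_rot": [0, 0, 0]},
  {"gripper": 0, "xyz": [1, 0, 125], "delta_rot": [0, 0, 0]},
], squeeze=30)

```text
t: 33.5
eef_pos: [0.4302, 0.0508, 0.0718]
ee_rot: [[0.079, 0.997, 0.007], [0.997, -0.079, 0.001], [0.001, 0.007, -1.0]]
wrist_force: [1.1, -0.2, 2.2]
width: 0.0099
grip_force: 29.4
```

Emit:
move_arm([
  {"gripper": 0, "xyz": [0, 4, 0], "delta_rot": [0, 0, 0]},
  {"gripper": 0, "xyz": [0, 10, 0], "delta_rot": [0, 0, 0]},
  {"gripper": 0, "xyz": [0, 18, 0], "delta_rot": [0, 0, 0]},
  {"gripper": 0, "xyz": [0, 27, 0], "delta_rot": [0, 0, 0]},
  {"gripper": 0, "xyz": [0, 36, 0], "delta_rot": [0, 0, 0]},
  {"gripper": 0, "xyz": [0, 45, 0], "delta_rot": [0, 0, 0]},
  {"gripper": 0, "xyz": [0, 54, 0], "delta_rot": [0, 0, 0]},
  {"gripper": 0, "xyz": [0, 63, 0], "delta_rot": [0, 0, 0]},
  {"gripper": 0, "xyz": [0, 72, 0], "delta_rot": [0, 0, 0]},
  {"gripper": 0, "xyz": [0, 80, 0], "delta_rot": [0, 0, 0]},
  {"gripper": 0, "xyz": [0, 87, 0], "delta_rot": [0, 0, 0]},
  {"gripper": 0, "xyz": [0, 92, 0], "delta_rot": [0, 0, 0]},
])

```text
t: 34.7
eef_pos: [0.5214, 0.0436, 0.0717]
ee_rot: [[0.079, 0.997, 0.005], [0.997, -0.079, 0.001], [0.001, 0.004, -1.0]]
wrist_force: [-0.9, 1.2, 4.9]
width: 0.0102
grip_force: 29.8
```

```bash
python3 -c "
from h import *
go(np.array([.5701,.0392,.0711]),85.5)"
```

```text
xyz [-0.5 48.9  0.8] rot [ 0.004 -0.001 -0.001] t 34.7 tcp [0.5214 0.0436 0.0717] F [-0.9  1.2  4.9] w 0.0102
```

Emit:
move_arm([
  {"gripper": 0, "xyz": [0, 6, 0], "delta_rot": [0, 0, 0]},
  {"gripper": 0, "xyz": [0, 12, 0], "delta_rot": [0, 0, 0]},
  {"gripper": 0, "xyz": [0, 18, 0], "delta_rot": [0, 0, 0]},
  {"gripper": 0, "xyz": [0, 24, 0], "delta_rot": [0, 0, 0]},
  {"gripper": 0, "xyz": [0, 29, 0], "delta_rot": [0, 0, 0]},
  {"gripper": 0, "xyz": [0, 33, 0], "delta_rot": [0, 0, 0]},
  {"gripper": 0, "xyz": [0, 36, 0], "delta_rot": [0, 0, 0]},
  {"gripper": 0, "xyz": [0, 39, 0], "delta_rot": [0, 0, 0]},
  {"gripper": 0, "xyz": [0, 41, 0], "delta_rot": [0, 0, 0]},
  {"gripper": 0, "xyz": [0, 43, 0], "delta_rot": [0, 0, 0]},
  {"gripper": 0, "xyz": [0, 45, 0], "delta_rot": [0, 0, 0]},
])

```text
t: 35.8
eef_pos: [0.5658, 0.04, 0.0717]
ee_rot: [[0.079, 0.997, 0.004], [0.997, -0.079, 0.001], [0.001, 0.004, -1.0]]
wrist_force: [-2.5, 1.8, 4.8]
width: 0.0101
grip_force: 29.7
```

Emit:
move_arm([
  {"gripper": 0, "xyz": [0, 1.5, 0], "delta_rot": [0, 0, 0]},
  {"gripper": 0, "xyz": [0, 3, 0], "delta_rot": [0, 0, 0]},
  {"gripper": 0, "xyz": [0, 4, 0], "delta_rot": [0, 0, 0]},
  {"gripper": 0, "xyz": [0, 5, 0], "delta_rot": [0, 0, 0]},
  {"gripper": 0, "xyz": [0, 5, 0], "delta_rot": [0, 0, 0]},
])

```text
t: 36.3
eef_pos: [0.571, 0.0396, 0.0717]
ee_rot: [[0.079, 0.997, 0.005], [0.997, -0.079, 0.001], [0.001, 0.005, -1.0]]
wrist_force: [-0.3, 2.0, 6.2]
width: 0.0098
grip_force: 29.7
```

Keep pushing until the home stop is felt.

Emit:
move_arm([
  {"gripper": 0, "xyz": [0, 1, 0], "delta_rot": [0, 0, 0]},
  {"gripper": 0, "xyz": [0, 2, 0], "delta_rot": [0, 0, 0]},
  {"gripper": 0, "xyz": [0, 2, 0], "delta_rot": [0, 0, 0]},
])

```text
t: 36.6
eef_pos: [0.5726, 0.0395, 0.0718]
ee_rot: [[0.079, 0.997, 0.004], [0.997, -0.079, 0.001], [0.001, 0.004, -1.0]]
wrist_force: [-1.5, 0.9, 5.8]
width: 0.0097
grip_force: 29.8
```

Emit:
move_arm([
  {"gripper": 0, "xyz": [0, 1, 0], "delta_rot": [0, 0, 0]},
  {"gripper": 0, "xyz": [0, 2, 0], "delta_rot": [0, 0, 0]},
  {"gripper": 0, "xyz": [0, 2, 0], "delta_rot": [0, 0, 0]},
])

```text
t: 36.9
eef_pos: [0.5727, 0.0395, 0.0717]
ee_rot: [[0.079, 0.997, -0.0], [0.997, -0.079, 0.001], [0.001, -0.0, -1.0]]
wrist_force: [-6.3, 1.6, 9.5]
width: 0.01
grip_force: 30.1
```

Emit:
move_arm([
  {"gripper": 0, "xyz": [0, 2, 0], "delta_rot": [0, 0, 0]},
  {"gripper": 0, "xyz": [0, 2, 0], "delta_rot": [0, 0, 0]},
])

```text
t: 37.1
eef_pos: [0.5728, 0.0395, 0.0717]
ee_rot: [[0.079, 0.997, -0.005], [0.997, -0.079, 0.001], [0.001, -0.005, -1.0]]
wrist_force: [-10.2, 3.7, 13.3]
width: 0.0098
grip_force: 30.6
```

Emit:
move_arm([
  {"gripper": 0.47, "xyz": [0, -3, 0], "delta_rot": [0, 0, 0]},
  {"gripper": 0.47, "xyz": [0, -4, 0], "delta_rot": [0, 0, 0]},
  {"gripper": 0.47, "xyz": [0, -4, 0], "delta_rot": [0, 0, 0]},
  {"gripper": 0.47, "xyz": [0, -4, 0], "delta_rot": [0, 0, 0]},
  {"gripper": 0.47, "xyz": [0, -4, -40], "delta_rot": [0, 0, 0]},
  {"gripper": 0.47, "xyz": [0, -4, -90], "delta_rot": [0, 0, 0]},
  {"gripper": 1, "xyz": [0, -4, -140], "delta_rot": [0, 0, 0]},
  {"gripper": 1, "xyz": [0, -4, -140], "delta_rot": [0, 0, 0]},
  {"gripper": 1, "xyz": [0, -4, -140], "delta_rot": [0, 0, 0]},
])

```text
t: 38.0
eef_pos: [0.5728, 0.0392, 0.2126]
ee_rot: [[0.079, 0.997, 0.007], [0.997, -0.079, 0.001], [0.001, 0.007, -1.0]]
wrist_force: [-0.4, -0.2, -0.6]
width: 0.0811
grip_force: 0.0
```

```bash
python3 -c "
from h import *
o=snap('i');print(measure_grip(o['scene'][0]))
for n in('top','scene'):
  C=cloud(n,o[n][1]);L=(C-U0)@UR
  m=(L[:,:,2]>.06)&(L[:,:,2]<.1)&(L[:,:,0]<-.135)&(L[:,:,0]>-.2)&(abs(L[:,:,1])<.07);print(m.sum(),np.median(L[m],0))
  m=(L[:,:,2]>.08)&(L[:,:,2]<.098)&(L[:,:,0]<-.095)&(L[:,:,0]>-.15)&(abs(L[:,:,1])<.15);print(m.sum(),np.percentile(L[m][:,0],[2,50,98]))
go(unit(-.0585,-.002,.21),85.5)
"
```

```text
(47, array([-0.0461, -0.0033,  0.14  ]))
72 [-0.16282014  0.03504998  0.07687851]
179 [-0.12099474 -0.11370352 -0.09755823]
122 [-0.15866198  0.00235788  0.07708898]
194 [-0.12129174 -0.11365865 -0.0992957 ]
xyz [ -1.3 102.9   0.2] rot [ 0.001 -0.    -0.001] t 38.1 tcp [0.5713 0.0391 0.21  ] F [-0.5 -0.2 -0.5] w 0.0851
```

```bash
python3 -c "
from h import *
for t in 'ei':
 for n in('top','scene'):
  C=cloud(n,np.load(f'{t}_{n}.npz')['D']);L=(C-U0)@UR
  m=(L[:,:,2]>.08)&(L[:,:,2]<.098)&(L[:,:,0]<-.1)&(L[:,:,0]>-.15)&(abs(L[:,:,1])<.15)&(abs(L[:,:,1])>.06);print(t,n,m.sum(),np.percentile(L[m][:,0],[2,10,50,98]).round(4))
"
```

```text
e top 181 [-0.1211 -0.1204 -0.1145 -0.1019]
e scene 102 [-0.1201 -0.1187 -0.1143 -0.1039]
i top 170 [-0.121  -0.1207 -0.1141 -0.1041]
i scene 118 [-0.1213 -0.1186 -0.1136 -0.102 ]
```

Emit:
move_arm([
  {"gripper": 1, "xyz": [-1, 50, 0], "delta_rot": [0, 0, 0]},
  {"gripper": 1, "xyz": [-1, 102, 0], "delta_rot": [0, 0, 0]},
  {"gripper": 1, "xyz": [-1, 102, 0], "delta_rot": [0, 0, 0]},
  {"gripper": 1, "xyz": [-1, 102, 0], "delta_rot": [0, 0, 0]},
  {"gripper": 1, "xyz": [-1, 102, 0], "delta_rot": [0, 0, 0]},
])

```text
t: 38.6
eef_pos: [0.6723, 0.0302, 0.2102]
ee_rot: [[0.079, 0.997, 0.0], [0.997, -0.079, 0.0], [0.0, 0.0, -1.0]]
wrist_force: [-0.6, -0.2, -0.0]
width: 0.085
grip_force: 0.0
```

```bash
python3 -c "
from h import *
go(unit(-.0585,-.002,.138),85.5)"
```

```text
xyz [-0.5  1.5 72.2] rot [ 0. -0. -0.] t 38.6 tcp [0.6723 0.0302 0.2102] F [-0.6 -0.2 -0. ] w 0.085
```

The drawer face matches its home position. I go down and squeeze the tab.

Emit:
move_arm([
  {"gripper": 1, "xyz": [0, 2, 25], "delta_rot": [0, 0, 0]},
  {"gripper": 1, "xyz": [0, 2, 50], "delta_rot": [0, 0, 0]},
  {"gripper": 1, "xyz": [0, 2, 65], "delta_rot": [0, 0, 0]},
  {"gripper": 1, "xyz": [0, 2, 72], "delta_rot": [0, 0, 0]},
  {"gripper": 1, "xyz": [0, 2, 72], "delta_rot": [0, 0, 0]},
  {"gripper": 0.3, "xyz": [0, 2, 72], "delta_rot": [0, 0, 0]},
  {"gripper": 0.3, "xyz": [0, 2, 72], "delta_rot": [0, 0, 0]},
  {"gripper": 0.3, "xyz": [0, 2, 72], "delta_rot": [0, 0, 0]},
  {"gripper": 0, "xyz": [0, 2, 72], "delta_rot": [0, 0, 0]},
  {"gripper": 0, "xyz": [0, 2, 72], "delta_rot": [0, 0, 0]},
  {"gripper": 0, "xyz": [0, 2, 72], "delta_rot": [0, 0, 0]},
  {"gripper": 0, "xyz": [0, 2, 72], "delta_rot": [0, 0, 0]},
], squeeze=25)

```text
t: 39.8
eef_pos: [0.6755, 0.0302, 0.1416]
ee_rot: [[0.079, 0.997, 0.004], [0.997, -0.079, 0.001], [0.001, 0.004, -1.0]]
wrist_force: [-3.8, 0.4, 6.2]
width: 0.028
grip_force: 27.0
```

Emit:
move_arm([
  {"gripper": 0, "xyz": [6, 0, 0], "delta_rot": [0, 0, 0]},
  {"gripper": 0, "xyz": [12, 0, 0], "delta_rot": [0, 0, 0]},
  {"gripper": 0, "xyz": [18, 0, 0], "delta_rot": [0, 0, 0]},
  {"gripper": 0, "xyz": [24, 0, 0], "delta_rot": [0, 0, 0]},
  {"gripper": 0, "xyz": [30, 0, 0], "delta_rot": [0, 0, 0]},
  {"gripper": 0, "xyz": [36, 0, 0], "delta_rot": [0, 0, 0]},
  {"gripper": 0, "xyz": [38, 0, 0], "delta_rot": [0, 0, 0]},
  {"gripper": 0, "xyz": [38, 0, 0], "delta_rot": [0, 0, 0]},
  {"gripper": 0, "xyz": [38, 0, 0], "delta_rot": [0, 0, 0]},
])

```text
t: 40.7
eef_pos: [0.6785, 0.0684, 0.1416]
ee_rot: [[0.079, 0.997, 0.004], [0.997, -0.079, 0.001], [0.001, 0.004, -1.0]]
wrist_force: [-3.5, 1.5, 6.6]
width: 0.028
grip_force: 27.0
```

Moved 38.3 mm. I release with no sideways motion, rise and back away.

Emit:
move_arm([
  {"gripper": 1, "xyz": [0, 0, 0], "delta_rot": [0, 0, 0]},
  {"gripper": 1, "xyz": [0, 0, 0], "delta_rot": [0, 0, 0]},
  {"gripper": 1, "xyz": [0, 0, 0], "delta_rot": [0, 0, 0]},
  {"gripper": 1, "xyz": [0, 0, 0], "delta_rot": [0, 0, 0]},
  {"gripper": 1, "xyz": [0, 0, 0], "delta_rot": [0, 0, 0]},
  {"gripper": 1, "xyz": [0, 0, -35], "delta_rot": [0, 0, 0]},
  {"gripper": 1, "xyz": [0, 0, -80], "delta_rot": [0, 0, 0]},
  {"gripper": 1, "xyz": [0, 0, -80], "delta_rot": [0, 0, 0]},
  {"gripper": 1, "xyz": [0, -90, -90], "delta_rot": [0, 0, 0]},
  {"gripper": 1, "xyz": [0, -140, -90], "delta_rot": [0, 0, 0]},
  {"gripper": 1, "xyz": [0, -140, -90], "delta_rot": [0, 0, 0]},
  {"gripper": 1, "xyz": [0, -140, -90], "delta_rot": [0, 0, 0]},
])

```text
t: 41.9
eef_pos: [0.5336, 0.0791, 0.2293]
ee_rot: [[0.078, 0.997, -0.0], [0.997, -0.078, 0.0], [0.0, -0.0, -1.0]]
wrist_force: [0.8, -1.1, -0.0]
width: 0.0853
grip_force: 0.0
```

```bash
python3 -c "
from h import *
o=snap('j');print(measure_grip(o['scene'][0]),measure_grip(np.load('a_scene.npz')['I']))
I=o['top'][0];J=o['scene'][0]
a=cv2.resize(I[80:230,180:320],(0,0),fx=3,fy=3);b=cv2.resize(cv2.resize(J[130:280,140:310],(0,0),fx=2,fy=2.1),(360,450))
cv2.imwrite('pics/j_both.png',np.hstack([a,b])[:,:,::-1])
go(unit(-.064,.082,.2),85.5)"
```

```text
(52, array([-0.0457,  0.0358,  0.14  ])) (46, array([-0.0457, -0.0359,  0.14  ]))
xyz [ 45.3 132.8  30.6] rot [ 0.006 -0.001 -0.   ] t 42.0 tcp [0.5389 0.0791 0.2298] F [ 0.5 -0.6  1. ] w 0.0856
```

View pics/j_both.png

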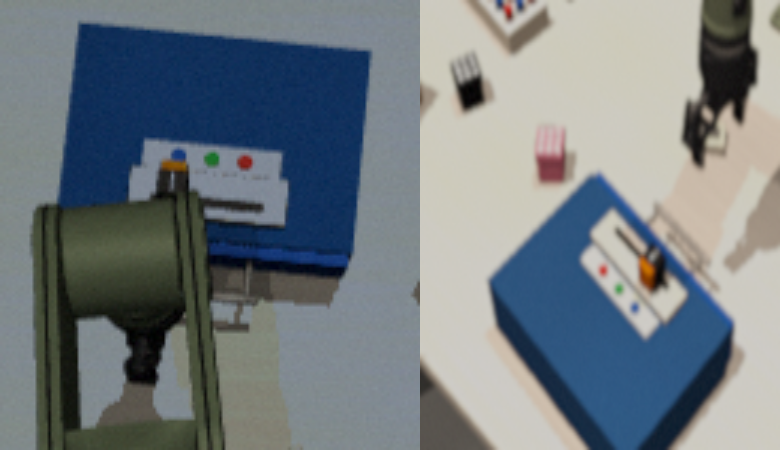

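The picture shows the grip abreast of the blue dot at (175,170), measured at 71.7 mm. The drawer is closed and the arm is clear.

```bash
python3 -c "
from cell import sign_off
print(sign_off())"
```

```text
the job is handed in; nothing more can be done
None
```

I handed the job in at about 42 s: all four yellow boxes stand upright in the closed drawer and the slide is at blue (about 72 mm); along the way it was briefly dragged about 5 mm past green and nudged back to latch before the drawer was opened.

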